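# Load and close the pendant tumbler

## Task

Use the scoop to tip all the white polishing balls from the steel tray into the tumbler's bowl, over the pendants. Then seat the lid on the bowl over the post, set the black hand nut on the post, turn it backward (counter-clockwise) until it drops into the thread, and run it on clockwise until it is snug against the lid's collar. Leave the scoop lying flat in the tray. A ball that goes astray may be picked up by hand.

Things in the scene. Friction and masses are not known exactly. Their poses are not given: they have to be found in the camera images.
- tumbler: Vibratory polishing tumbler, fixed: round grey base 200 mm wide with a grey open bowl, two clay pendants lying in it. Origin: on its vertical centre line at table height, z up. Bowl floor at z 35 mm (inner radius 75 mm). A fixed plastic post of radius 20 mm stands on the centre line, threaded near its top.
- bowl_rim (a point): Centre of the bowl's mouth, at the height of the rim (z 105 mm). Inner radius of the rim 98 mm, outer 103 mm. The post passes through this point, so balls go in between post and rim.
- thread_top (a point): On the post's axis at z 158.5 mm, level with the flat tops of the thread, on which a nut set down rests. A bare round core of radius 13.5 mm goes on to z 168 mm, then a cone to the tip at z 176 mm. Thread: coarse, right-hand, three blunt starts 120 deg apart, 33 mm advance per turn, down to z 135 mm. Where the starts point varies and is not told by the yaw of any entry.
- collar_seat (a point): On the post's axis at z 129 mm: where the top of the seated lid's collar is, and the underside of the nut when fully home. On the post the nut is blocked clockwise (seen from above) by stop ribs; turned counter-clockwise by at most 100 deg it comes over the thread's entry gaps (16 deg of play) and drops 9 to 12 mm; then it runs down clockwise, about 190 deg in all.
- lid: Grey round lid, loose, 210 mm across, 30 mm high, 0.16 to 0.26 kg. Origin: centre of its underside, z up. Plug lip of radius 92 mm (6 mm deep, fits inside the rim), 4 mm plate above it (z 6 to 10 mm), central collar of outer diameter 60 mm with a 48 mm hole, top at z 30 mm: lifted by the collar, goes on over the post. Seated, its origin is at z 99 mm.
- nut: Black plastic hand nut (cap nut), loose, 0.1 to 0.16 kg: round body 62 mm across, 52 mm high, open below (bore 44 mm with three lugs, 3 mm over the underside), a wing bar on the closed top. Origin: centre of the underside, z up. World z of the origin: 155 to 159 mm resting on the thread tops or ribs, 143 to 147 mm just after the drop, 129 mm fully home.
- nut_bar (a point): Middle of the nut's wing bar, 65 mm over its underside. The bar is 62 mm long (along this frame's x), 15 mm thick (along y) and spans 52 to 77 mm over the underside; grip it across its thickness.
- tray: Steel media tray, fixed: open box 290 mm long (its x axis) and 102 mm wide, 45 mm high, walls and floor 3 mm. Origin: centre of the underside, z up. Holds the scoop at its -x end and the balls at its +x end.
- scoop: Aluminium scoop with an upright black handle, loose, 0.12 kg, lying in the tray. Origin: centre of the pan's underside, x to the open front, z up. Pan: 104 mm long (x -52 to the tapered front lip at +52 mm), 89 mm wide, floor 2.5 mm, walls 35 mm high, 22 mm at the front. Handle: bar 16 mm thick (along y), 22 mm wide, leaning back 0.3 rad from the back wall up to z 120 mm.
- scoop_grip (a point): Good grasp point on the scoop's handle: on its middle line, 105 mm over the pan's underside and 72 mm behind the scoop's origin.
- ball0_center (a point): Centre of a white glazed porcelain polishing ball, 26 mm across, 25 g, slippery, rolls, loose (five to twelve of these balls are there; None if absent).
- ball1_center (a point): Centre of a white glazed porcelain polishing ball, 26 mm across, 25 g, slippery, rolls, loose (five to twelve of these balls are there; None if absent).
- ball2_center (a point): Centre of a white glazed porcelain polishing ball, 26 mm across, 25 g, slippery, rolls, loose (five to twelve of these balls are there; None if absent).
- ball3_center (a point): Centre of a white glazed porcelain polishing ball, 26 mm across, 25 g, slippery, rolls, loose (five to twelve of these balls are there; None if absent).
- ball4_center (a point): Centre of a white glazed porcelain polishing ball, 26 mm across, 25 g, slippery, rolls, loose (five to twelve of these balls are there; None if absent).
- ball5_center (a point): Centre of a white glazed porcelain polishing ball, 26 mm across, 25 g, slippery, rolls, loose (five to twelve of these balls are there; None if absent).
- ball6_center (a point): Centre of a white glazed porcelain polishing ball, 26 mm across, 25 g, slippery, rolls, loose (five to twelve of these balls are there; None if absent).
- ball7_center (a point): Centre of a white glazed porcelain polishing ball, 26 mm across, 25 g, slippery, rolls, loose (five to twelve of these balls are there; None if absent).
- ball8_center (a point): Centre of a white glazed porcelain polishing ball, 26 mm across, 25 g, slippery, rolls, loose (five to twelve of these balls are there; None if absent).
- ball9_center (a point): Centre of a white glazed porcelain polishing ball, 26 mm across, 25 g, slippery, rolls, loose (five to twelve of these balls are there; None if absent).
- ball10_center (a point): Centre of a white glazed porcelain polishing ball, 26 mm across, 25 g, slippery, rolls, loose (five to twelve of these balls are there; None if absent).
- ball11_center (a point): Centre of a white glazed porcelain polishing ball, 26 mm across, 25 g, slippery, rolls, loose (five to twelve of these balls are there; None if absent).
Mind the look-alikes: they are no part of the job. What is shaped like the part that bears ball1_center but purple or red is not meant. Leave any yellow look-alike of the part that bears ball10_center alone.

How it is judged (in metres and radians):
On the way, in this order (a step that is already met when the one before it is completed fails the run):
1. the scoop, with at least one ball in it, is lifted out of the tray (((x of ball0_center in the frame of scoop between -0.055 and 0.055 m and y of ball0_center in the frame of scoop between -0.042 and 0.042 m and z of ball0_center in the frame of scoop between 0.005 and 0.06 m and height (world z) of ball0_center above 0.1 m) or (x of ball1_center in the frame of scoop between -0.055 and 0.055 m and y of ball1_center in the frame of scoop between -0.042 and 0.042 m and z of ball1_center in the frame of scoop between 0.005 and 0.06 m and height (world z) of ball1_center above 0.1 m) or (x of ball2_center in the frame of scoop between -0.055 and 0.055 m and y of ball2_center in the frame of scoop between -0.042 and 0.042 m and z of ball2_center in the frame of scoop between 0.005 and 0.06 m and height (world z) of ball2_center above 0.1 m) or (x of ball3_center in the frame of scoop between -0.055 and 0.055 m and y of ball3_center in the frame of scoop between -0.042 and 0.042 m and z of ball3_center in the frame of scoop between 0.005 and 0.06 m and height (world z) of ball3_center above 0.1 m) or (x of ball4_center in the frame of scoop between -0.055 and 0.055 m and y of ball4_center in the frame of scoop between -0.042 and 0.042 m and z of ball4_center in the frame of scoop between 0.005 and 0.06 m and height (world z) of ball4_center above 0.1 m) or (x of ball5_center in the frame of scoop between -0.055 and 0.055 m and y of ball5_center in the frame of scoop between -0.042 and 0.042 m and z of ball5_center in the frame of scoop between 0.005 and 0.06 m and height (world z) of ball5_center above 0.1 m) or (x of ball6_center in the frame of scoop between -0.055 and 0.055 m and y of ball6_center in the frame of scoop between -0.042 and 0.042 m and z of ball6_center in the frame of scoop between 0.005 and 0.06 m and height (world z) of ball6_center above 0.1 m) or (x of ball7_center in the frame of scoop between -0.055 and 0.055 m and y of ball7_center in the frame of scoop between -0.042 and 0.042 m and z of ball7_center in the frame of scoop between 0.005 and 0.06 m and height (world z) of ball7_center above 0.1 m) or (x of ball8_center in the frame of scoop between -0.055 and 0.055 m and y of ball8_center in the frame of scoop between -0.042 and 0.042 m and z of ball8_center in the frame of scoop between 0.005 and 0.06 m and height (world z) of ball8_center above 0.1 m) or (x of ball9_center in the frame of scoop between -0.055 and 0.055 m and y of ball9_center in the frame of scoop between -0.042 and 0.042 m and z of ball9_center in the frame of scoop between 0.005 and 0.06 m and height (world z) of ball9_center above 0.1 m) or (x of ball10_center in the frame of scoop between -0.055 and 0.055 m and y of ball10_center in the frame of scoop between -0.042 and 0.042 m and z of ball10_center in the frame of scoop between 0.005 and 0.06 m and height (world z) of ball10_center above 0.1 m) or (x of ball11_center in the frame of scoop between -0.055 and 0.055 m and y of ball11_center in the frame of scoop between -0.042 and 0.042 m and z of ball11_center in the frame of scoop between 0.005 and 0.06 m and height (world z) of ball11_center above 0.1 m))), for 0.2 s.
2. all the balls are in the bowl (horizontal distance between each of ball0_center, ball1_center, ball2_center, ball3_center, ball4_center, ball5_center, ball6_center, ball7_center, ball8_center, ball9_center, ball10_center, ball11_center and tumbler below 0.097 m and z of ball0_center in the frame of tumbler between 0.04 and 0.1 m and z of ball1_center in the frame of tumbler between 0.04 and 0.1 m and z of ball2_center in the frame of tumbler between 0.04 and 0.1 m and z of ball3_center in the frame of tumbler between 0.04 and 0.1 m and z of ball4_center in the frame of tumbler between 0.04 and 0.1 m and z of ball5_center in the frame of tumbler between 0.04 and 0.1 m and z of ball6_center in the frame of tumbler between 0.04 and 0.1 m and z of ball7_center in the frame of tumbler between 0.04 and 0.1 m and z of ball8_center in the frame of tumbler between 0.04 and 0.1 m and z of ball9_center in the frame of tumbler between 0.04 and 0.1 m and z of ball10_center in the frame of tumbler between 0.04 and 0.1 m and z of ball11_center in the frame of tumbler between 0.04 and 0.1 m), for 0.3 s.
3. the lid is seated on the bowl (horizontal distance between lid and tumbler below 0.008 m and z of lid in the frame of tumbler between 0.096 and 0.1015 m and angle between lid's own z axis and vertical below 0.04 rad), for 0.2 s.
4. the nut, upright on the post, has dropped into the thread (horizontal distance between nut and tumbler below 0.005 m and angle between nut's own z axis and vertical below 0.1 rad and z of nut in the frame of tumbler below 0.149 m), for 0.2 s.
5. the nut is run on until it is snug on the collar (horizontal distance between nut and tumbler below 0.005 m and angle between nut's own z axis and vertical below 0.06 rad and z of nut in the frame of lid between 0.027 and 0.0318 m), for 0.2 s.
At the end, for the whole second after the job is handed in: All balls lie in the bowl below its rim; lid level on the rim (within 2.5 mm in height, 8 mm of centre); nut upright on the thread, its underside within 1.8 mm of the lid's collar; scoop flat on the tray's floor (within 100 mm of its middle lengthwise, 25 mm sideways); all at rest (all of step 2 and all of step 3 and all of step 5 and z of scoop in the frame of tray below 0.015 m and angle between scoop's own z axis and vertical below 0.2 rad and x of scoop in the frame of tray between -0.1 and 0.1 m and y of scoop in the frame of tray between -0.025 and 0.025 m and linear speed of each of nut, scoop below 0.02 m/s); the robot touches nothing.
Of ball2, ball3, ball4, ball5, ball6, ball7, ball8, ball9, ball10, ball11 only 3 to 10 are there at a start; the rules pass over those that are not, and their reading is None.
At some moment in a run one of lid, nut may be knocked a few centimetres aside while the robot is not near it.
It also fails if it takes over 210 s, if anything falls off the work surface, if the arm or the gripper's body presses on something with over 40 N, if the wrist force passes 120 N, or if a joint passes its speed limit or range.

## Robot

A 6-joint arm with a two-finger parallel gripper is mounted at the origin on a cart in front of the work surface, level with it; the furniture and walls round the work are solid. World frame = base frame: x ahead of the robot, y to its left, z up, the work surface at z = 0. Lengths are in m, angles in degrees, forces in N, time in s.
With the tool pointing down it reaches from about 0.325 to 0.875 m from the base axis. Payload 4.4 kg.
Tool frame: the origin (TCP) lies at the very end of the fingers, on their centre line; the grasp point (between the pads) lies 19 mm behind it (grip_point_offset is the distance from the TCP to the grasp point, in m); z points along the fingers, y is the line along which they close (so a half turn about z gives the same grasp; the last joint's range is limited). The gripper opens to 85 mm and grips with 20 to 120 N. Pads are 22 mm wide; open, the fingers measure 114 mm over their backs; the gripper's body (76 mm by 85 mm) begins 54 mm behind the grasp point. The pads swing forward as they close: fully open they stand 13 mm farther back than shut.
Start: joints at [56.408, 11.837, 88.321, -0, 79.842, -8.623], TCP at [0.243, 0.521, 0.209] pointing down, gripper open.
Joint ranges: [-156.59, 156.59], [-49.26, 127.26], [12.9, 141.05], [-63.56, 243.56], [4.71, 150.69], [-161.64, 161.64]. Speed limits (degrees/s): [159.86, 159.86, 180, 180, 180, 180].

## Interface

Orientations are given as [roll, pitch, yaw] about the fixed x, y, z axes, in that order (R = Rz(yaw) Ry(pitch) Rx(roll)).
In Python, from rig import sense, grab_frame, close_job, grip_point_offset gives the robot as it stands.
- The arm moves only by the tool drive_tool, never from a script. Its argument "plan" is a list that holds one entry, the list of rows, each a list of 7 numbers: the shift along the tool's x, y, z in m, then the turn, a rotation vector about the tool's x, y, z in rad, then the closure, from 0 (fully open) to 1 (shut). In form: [[[tx, ty, tz, ax, ay, az, jaw], ...]]. A call has 1 to 20 rows; each row shifts and turns the commanded pose from where the row before left it, along the tool's axes as they then stand; what a row does not reach is not made up. A row lasts 1/10 s, in which the tool goes at most 50 mm and 8.59 degrees, less where a joint would pass 70% of its speed; a pose out of reach is approached as far as the arm can. A call with a gripper value outside its range is refused whole. The fingers move at their own pace and stop on an object; "force" is the grip in N (left out, the last holds). Time passes only in rows, so rows that do not move let the fingers close. It gives the time, the measured TCP pose, the force, the opening and the grip force at its end, in the units of the state.
- sense(): the state, without advancing time (a new reading comes with each control period).
- grab_frame(name): name is "scene" or "side" or "wrist"; returns a dict with "image" (384x512x3 uint8, red, green, blue), "mtx" (3x3 intrinsics, pixels), "rvec" (rotation vector, rad) and "tvec" (3), from world to camera coordinates, as OpenCV has them; the wrist camera has in their place "mount" (4x4, takes a point from camera to tool coordinates, whose origin is the TCP and whose axes are the flange's). Camera axes: x right, y down, z forward; pixel columns grow to the right and rows downward; lengths in m; the calibration is good to about 2 mm. A picture is of the moment at which its call begins: read the wrist's pose just before it. There is no depth.
- close_job(): hands the job in; it is judged then, once.
The state is a dict: "time_s": time; "joint_positions": joint angles; "joint_vel": joint speeds; "joint_torque": joint torques, N m; "position": TCP position; "tool_rot": TCP orientation; "wrist_force": force on the tool from outside, world axes, zero at the start; "wrist_torque": the same for the moment, N m; "opening": finger opening in m; "grip_force": force on a finger pad.
Only numpy, scipy, OpenCV 4.12 (cv2) and the standard library are available. Lean on these libraries where they do the work, as an engineer would, in place of code of your own. Each camera call takes 0.05 s, during which the arm holds its last target. There are 200 camera calls.

## Working session

There is one attempt and no reset: what is moved stays moved. The work goes in short steps, Python scripts to look and compute and a tool call to move; the robot and the scene stay as the last step left them, time stands still between calls to the robot, and variables do not carry over. Pictures are saved under pics/ and viewed, at most 14 in all, crops included, and the job is handed in when it is done.

Besides the shell and the picture viewer there is one more tool, called after "Call:" as name([rows], argument=value, ...), one row to a line, values as JSON. drive_tool: Moves the arm, as the interface text tells. Its arguments: {"type":"object","properties":{"plan":{"type":"array"},"force":{"type":"number"}},"required":["plan"]}

```bash
ls; mkdir -p pics
python3 - <<'E'
from rig import *
import cv2,numpy as np
print(sense(),grip_point_offset)
ims=[]
for n in("scene","side"):
    f=grab_frame(n);cv2.imwrite(f"pics/{n}0.png",f["image"][:,:,::-1]);np.savez(f"{n}0.npz",**f)
    R=cv2.Rodrigues(np.array(f["rvec"]))[0];print(n,-R.T@np.array(f["tvec"]).ravel(),R[2])
E
```

```text
pics
{'time_s': 0.0, 'joint_positions': array([ 5.64077068e+01,  1.18851201e+01,  8.84042974e+01, -2.15124133e-03,
        7.98423880e+01, -8.62161848e+00]), 'joint_vel': array([-0.18797891, -0.07478363,  0.04261305,  0.13868994,  0.07813547,
       -0.12973744]), 'joint_torque': array([ 8.35709743e-04, -3.83022273e+01, -2.91599107e+01, -1.57742425e-04,
        1.02716591e-02, -1.37590965e-05]), 'position': array([0.24229589, 0.52056678, 0.20822135]), 'tool_rot': array([-1.79869367e+02, -1.76660131e-02,  1.55029687e+02]), 'wrist_force': array([ 0.43781261,  0.44353912, -0.07167728]), 'wrist_torque': array([-0.07069516, -0.02509779, -0.03686237]), 'grip_force': 0.0, 'opening': 0.08536777147463084} 0.0187
scene [-0.14850366 -0.76998954  1.27721624] [ 0.4208245   0.50243699 -0.75529055]
side [0.54020108 0.84391218 0.61154156] [-0.04712816 -0.86439038 -0.50060784]
```

View pics/scene0.png

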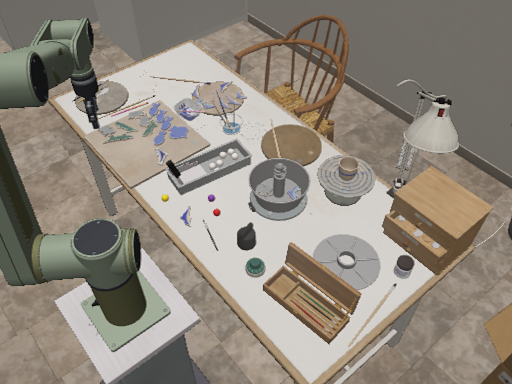

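View pics/side0.png

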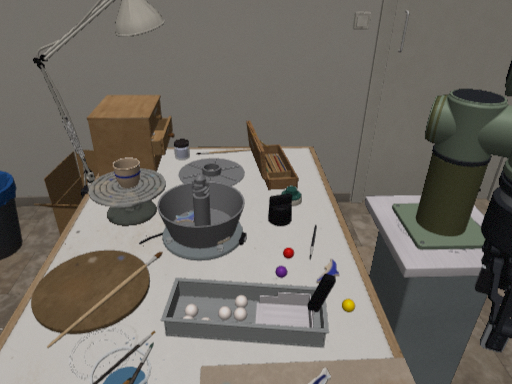

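Scene: tray ~(210,165) with scoop handle (174,168), balls ~(225,160). Tumbler post ~(280,180), lid hole (347,261), black nut (247,237). Look-alikes: purple (211,198), red (217,212) and yellow (165,198) balls outside the tray, and the teal knob (255,266). The white balls in the tray and the black winged nut fit the description. I'll confirm in one enlarged composite.

```bash
cat > h.py <<'E'
import numpy as np,cv2
from scipy.spatial.transform import Rotation as Ro
def cam(f):
    R=cv2.Rodrigues(np.array(f["rvec"]))[0];t=np.array(f["tvec"]).ravel();return np.array(f["mtx"]),R,t
def ray(f,p):
    K,R,t=cam(f);d=R.T@np.linalg.solve(K,[p[0],p[1],1]);return -R.T@t,d/np.linalg.norm(d)
def plane(f,p,z):
    c,d=ray(f,p);return c+d*(z-c[2])/d[2]
def tri(f,p,g,q):
    a,d=ray(f,p);b,e=ray(g,q);s=np.linalg.lstsq(np.c_[d,-e],b-a,rcond=None)[0]
    u,v=a+d*s[0],b+e*s[1];return (u+v)/2,np.linalg.norm(u-v)
def proj(f,P):
    K,R,t=cam(f);q=(K@(R@np.atleast_2d(P).T+t[:,None])).T;return q[:,:2]/q[:,2:]
def load(n): return dict(np.load(n))
def wristcam(f,s):
    M=np.array(f["mount"]);T=np.eye(4);T[:3,:3]=Ro.from_euler('xyz',s["tool_rot"],degrees=True).as_matrix();T[:3,3]=s["position"]
    W=np.linalg.inv(T@M);f=dict(f);f["rvec"]=cv2.Rodrigues(W[:3,:3])[0];f["tvec"]=W[:3,3];return f
E
python3 - <<'E'
import cv2,numpy as np
a=cv2.imread('pics/scene0.png');b=cv2.imread('pics/side0.png')
r=lambda im,x,y,w,h,W,H:cv2.resize(im[y:y+h,x:x+w],(W,H),interpolation=cv2.INTER_CUBIC)
top=np.hstack([r(a,160,135,100,75,400,300),r(a,230,150,100,75,400,300)])
bot=np.hstack([r(b,155,270,200,75,800,300)])
cv2.imwrite('pics/c1.png',np.vstack([top,bot]))
cv2.imwrite('pics/c2.png',np.hstack([r(a,220,215,100,75,400,300),r(b,150,155,160,120,400,300)]))
E
```

```text
(no output)
```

View pics/c1.png

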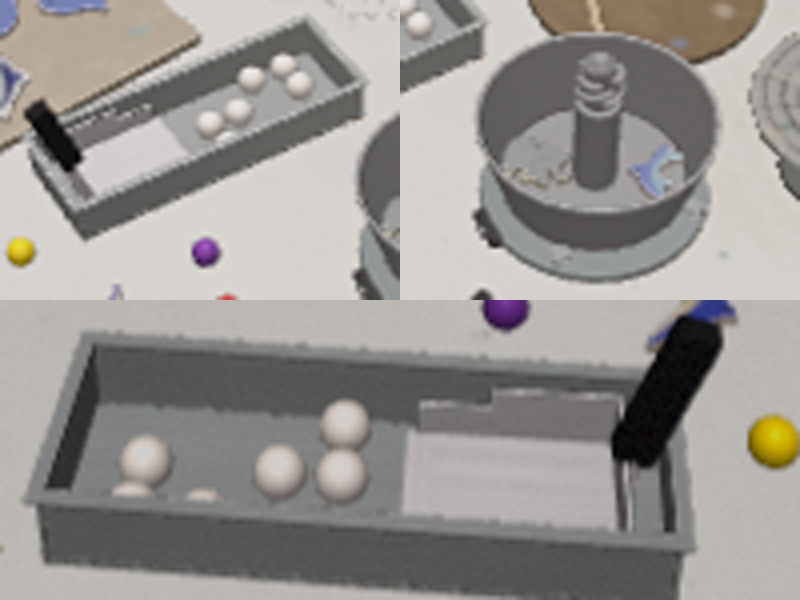

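View pics/c2.png

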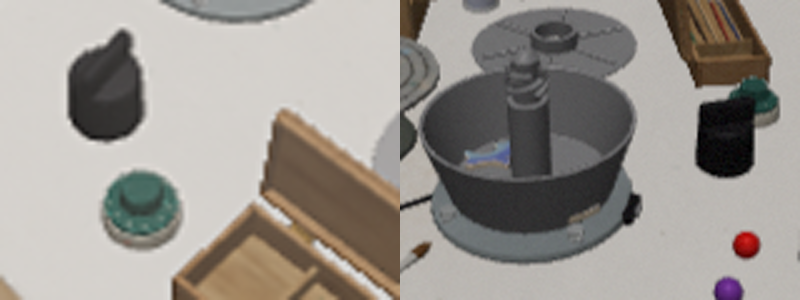

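The crops show six white balls in the tray, the winged black nut, and the teal look-alike next to it. Next I turn these pixels into positions.

Run:
```python
from h import *
np.set_printoptions(precision=4,suppress=True)
a=load('scene0.npz');b=load('side0.npz')
A=lambda x,y:(160+x/4-.4,135+y/4-.4); B=lambda x,y:(155+x/4-.4,270+y/4-.4)
print("post tip",tri(a,(230+50-.4,150+57/4-.4),b,(150+125/2.5-.4,155+52/2.5-.4)))
print("rim corners scene z.045");cs=[plane(a,A(*p),.045) for p in [(305,17),(366,82),(86,208),(31,150)]];print(np.array(cs))
print("rim side");print(np.array([plane(b,B(*p),.045) for p in [(88,332),(692,548),(30,500)]]))
print("balls scene");print(np.array([plane(a,A(*p),.016) for p in [(251,79),(284,66),(300,85),(238,110),(209,124),(226,140)]]))
print("balls side");print(np.array([plane(b,B(*p),.016) for p in [(145,461),(279,470),(345,425),(341,475),(203,505),(133,500)]]))
print("handle top", tri(a,A(38,103),b,B(702,325)))
# tumbler rim ellipse: scene rim extremes
for z,P in((.105,[(480,105),(720,105)]),): print("rim",[plane(a,(230+(x-400)/4,150+y/4),z) for x,y in P])
# lid hole collar top z .03
g=cv2.cvtColor(a['image'],cv2.COLOR_RGB2GRAY)
print("lid scene",plane(a,(347,259),.03),"side",plane(b,(212,167),.03))
print("nut bar", tri(a,(220+118/4,215+47/4),b,(150+325/2.5,155+112/2.5)))
print("nut base c", plane(a,(220+105/4,215+108/4),.02),plane(b,(150+325/2.5,155+150/2.5),.025))
```

```text
post tip (array([0.6156, 0.0338, 0.1753]), np.float64(0.003213385558012636))
rim corners scene z.045
[[0.6694 0.3332 0.045 ]
 [0.658  0.2289 0.045 ]
 [0.375  0.2614 0.045 ]
 [0.3765 0.3498 0.045 ]]
rim side
[[0.6345 0.404  0.045 ]
 [0.4059 0.5037 0.045 ]
 [0.6477 0.4762 0.045 ]]
balls scene
[[0.597  0.3237 0.016 ]
 [0.6314 0.318  0.016 ]
 [0.6272 0.2883 0.016 ]
 [0.5631 0.2986 0.016 ]
 [0.5319 0.3009 0.016 ]
 [0.5316 0.2746 0.016 ]]
balls side
[[0.6099 0.4425 0.016 ]
 [0.5565 0.4484 0.016 ]
 [0.5299 0.4297 0.016 ]
 [0.532  0.4514 0.016 ]
 [0.5859 0.4619 0.016 ]
 [0.6132 0.4588 0.016 ]]
handle top (array([0.3973, 0.402 , 0.0447]), np.float64(0.03472049894832926))
rim [array([0.552 , 0.1044, 0.105 ]), array([ 0.7058, -0.0226,  0.105 ])]
lid scene [ 0.6048 -0.3008  0.03  ] side [ 0.6034 -0.2886  0.03  ]
nut bar (array([ 0.4261, -0.0349,  0.0673]), np.float64(0.0174513782889441))
nut base c [ 0.4115 -0.0483  0.02  ] [ 0.4172 -0.0218  0.025 ]
```

Run:
```python
from h import *
np.set_printoptions(precision=4,suppress=True)
a=load('scene0.npz');b=load('side0.npz')
A=lambda x,y:(160+x/4-.4,135+y/4-.4); B=lambda x,y:(155+x/4-.4,270+(y-300)/4-.4)
print("rim side");print(np.array([plane(b,B(*p),.045) for p in [(88,332),(692,548),(30,500)]]))
print("balls side");print(np.array([plane(b,B(*p),.016) for p in [(145,461),(279,470),(345,425),(341,475),(203,505),(133,500)]]))
print("handle top", tri(a,A(38,103),b,B(702,325)))
print("pan front edge floor", plane(a,A(165,118),.008),plane(a,A(195,150),.008),plane(b,B(408,430),.006),plane(b,B(402,510),.006))
f=b['image'];import cv2
# lamp-free check of wrist camera mount
from rig import grab_frame
w=grab_frame("wrist");print(np.array(w["mount"]),w["mtx"])
```

```text
rim side
[[0.6546 0.2266 0.045 ]
 [0.3776 0.3705 0.045 ]
 [0.6681 0.334  0.045 ]]
balls side
[[0.6229 0.2857 0.016 ]
 [0.5583 0.2936 0.016 ]
 [0.5259 0.2656 0.016 ]
 [0.5286 0.2977 0.016 ]
 [0.5936 0.3137 0.016 ]
 [0.6265 0.3095 0.016 ]]
handle top (array([0.3737, 0.3188, 0.1269]), np.float64(0.005053127793478766))
pan front edge floor [0.5096 0.3397 0.008 ] [0.5067 0.2889 0.008 ] [0.4941 0.2604 0.006 ] [0.4999 0.311  0.006 ]
[[ 0.0003 -0.9489 -0.3156  0.0806]
 [ 1.      0.0008 -0.0013  0.0012]
 [ 0.0015 -0.3156  0.9489 -0.1637]
 [ 0.      0.      0.      1.    ]] [[332.873    0.     249.9848]
 [  0.     332.873  187.736 ]
 [  0.       0.       1.    ]]
```

```bash
cat >> h.py <<'E'
def tool(heading,tilt,flip=0,gp=None):
    """tool y = horizontal left of heading (deg), z tilted 'tilt' deg from down toward heading"""
    h=np.radians(heading);t=np.radians(tilt)
    y=np.array([-np.sin(h),np.cos(h),0]);f=np.array([np.cos(h),np.sin(h),0])
    z=np.sin(t)*f-np.cos(t)*np.array([0,0,1.]);
    if flip:y=-y
    return np.c_[np.cross(y,z),y,z]
def cur():
    from rig import sense
    s=sense();return np.array(s["position"]),Ro.from_euler('xyz',s["tool_rot"],degrees=True).as_matrix(),s
def rows(P0,R0,P1,R1,n,jaw):
    D=R0.T@(np.asarray(P1)-P0);w=Ro.from_matrix(R0.T@R1).as_rotvec()/n
    M=sum(Ro.from_rotvec(w*k).as_matrix() for k in range(n));d=np.linalg.solve(M,D)
    r=[round(float(v),4) for v in list(d)+list(w)]+[jaw]
    print(n,'x',r,'| step mm %.1f deg %.2f'%(np.linalg.norm(d)*1e3,np.degrees(np.linalg.norm(w))))
E
python3 - <<'E'
from h import *
P,R,s=cur()
R1=tool(-7,17);g=np.array([.379,.318,.108]);z=R1[:,2]
rows(P,R,g+z*(.019-.09),R1,10,0)
E
```

```text
10 x [-0.0165, -0.0159, 0.0054, -0.0048, -0.0295, -0.0311, 0] | step mm 23.5 deg 2.47
```

Call:
drive_tool([
  [[-0.0165,-0.0159,0.0054,-0.0048,-0.0295,-0.0311,0],[-0.0165,-0.0159,0.0054,-0.0048,-0.0295,-0.0311,0],[-0.0165,-0.0159,0.0054,-0.0048,-0.0295,-0.0311,0],[-0.0165,-0.0159,0.0054,-0.0048,-0.0295,-0.0311,0],[-0.0165,-0.0159,0.0054,-0.0048,-0.0295,-0.0311,0],[-0.0165,-0.0159,0.0054,-0.0048,-0.0295,-0.0311,0],[-0.0165,-0.0159,0.0054,-0.0048,-0.0295,-0.0311,0],[-0.0165,-0.0159,0.0054,-0.0048,-0.0295,-0.0311,0],[-0.0165,-0.0159,0.0054,-0.0048,-0.0295,-0.0311,0],[-0.0165,-0.0159,0.0054,-0.0048,-0.0295,-0.0311,0],[0,0,0,0,0,0,0],[0,0,0,0,0,0,0]],
], force=80)

```text
time_s: 1.35
position: [0.3588, 0.3209, 0.1765]
tool_rot: [179.9, 17.0, 172.9]
wrist_force: [-0.7, 0.3, 0.2]
opening: 0.0855
grip_force: 0.0
```

Run:
```python
from h import *
from rig import *
P,R,s=cur();f=wristcam(grab_frame("wrist"),s);np.savez('w1.npz',**f)
print(P,s["tool_rot"],s["joint_positions"],s["wrist_force"])
print(proj(f,[[.379,.318,.108],[.374,.319,.123],P+R[:,2]*0]))
cv2.imwrite('pics/w1.png',f["image"][:,:,::-1])
```

```text
[0.35875058 0.32088046 0.17652219] [179.89388217  17.00336533 172.87765207] [ 40.13747384  -4.58672436 111.65475392 -14.01313288  61.85535415
 -37.32110493] [-0.68382493  0.28434764  0.21233757]
[[248.36389442 190.30425593]
 [248.80548249 196.95074652]
 [248.48303235 233.65590313]]
```

View pics/w1.png

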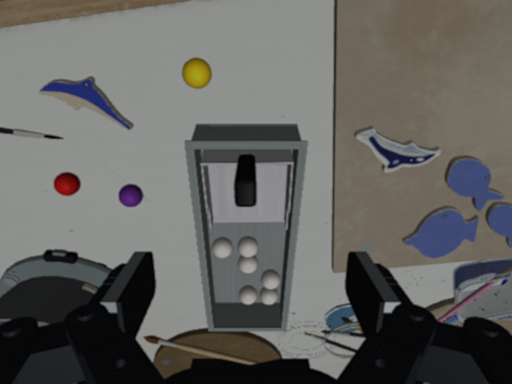

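The wrist view shows the handle (245,180) centred in the tray, with the six balls between rows 240 and 300. The tray axis is vertical in the picture, so the yaw is right. I descend and grip.

Call:
drive_tool([
  [[0.003,-0.0015,0.015,0,0,0,0],[0,0,0.015,0,0,0,0],[0,0,0.015,0,0,0,0],[0,0,0.015,0,0,0,0],[0,0,0.015,0,0,0,0],[0,0,0.015,0,0,0,0],[0,0,0,0,0,0,0],[0,0,0,0,0,0,1],[0,0,0,0,0,0,1],[0,0,0,0,0,0,1],[0,0,0,0,0,0,1],[0,0,0,0,0,0,1],[0,0,0,0,0,0,1],[0,0,0,0,0,0,1]],
], force=80)

```text
time_s: 2.8
position: [0.3824, 0.3168, 0.0904]
tool_rot: [179.9, 17.1, 173.0]
wrist_force: [-2.7, -1.9, 5.6]
opening: 0.0139
grip_force: 80.3
```

Call:
drive_tool([
  [[-0.0096,0,0.0029,0,0,0,1],[-0.0096,0,0.0029,0,0,0,1],[-0.0096,0,0.0029,0,0,0,1],[-0.0096,0,0.0029,0,0,0,1],[-0.0096,0,0.0029,0,0,0,1],[-0.0096,0,0.0029,0,0,0,1],[-0.0096,0,0.0029,0,0,0,1],[-0.0096,0,0.0029,0,0,0,1],[-0.0096,0,0.0029,0,0,0,1],[-0.0096,0,0.0029,0,0,0,1],[-0.0096,0,0.0029,0,0,0,1],[-0.0096,0,0.0029,0,0,0,1],[-0.0096,0,0.0029,0,0,0,1],[0,0,0,0,0,0,1],[0,0,0,0,0,0,1]],
])

```text
time_s: 4.3
position: [0.5125, 0.3006, 0.0903]
tool_rot: [179.9, 17.1, 172.9]
wrist_force: [1.7, -0.5, 0.5]
opening: 0.0136
grip_force: 79.6
```

Run:
```python
from h import *
from rig import *
P,R,s=cur();f=wristcam(grab_frame("wrist"),s);np.savez('w2.npz',**f)
print(s["wrist_force"])
w=f["image"];a=grab_frame("side")["image"][250:350,140:340];a=cv2.resize(a,(512,256))
cv2.imwrite('pics/w2.png',np.vstack([w[100:],a])[:,:,::-1])
```

```text
[ 1.71819161 -0.45019837  0.47548678]
```

View pics/w2.png

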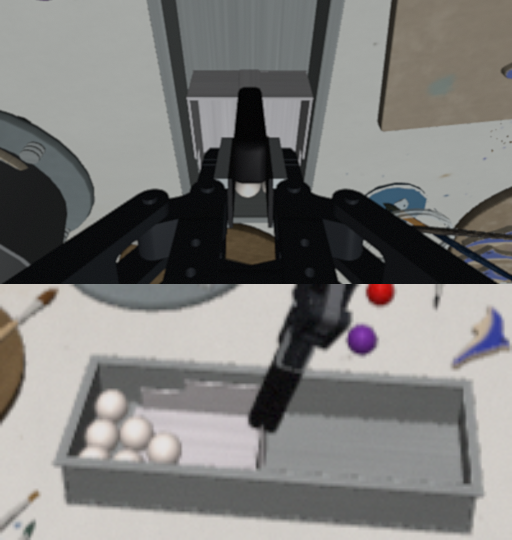

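The side view shows all six balls in or ahead of the pan front at the end wall. I creep on.

Call:
drive_tool([
  [[-0.0038,0,0.0012,0,0,0,1],[-0.0038,0,0.0012,0,0,0,1],[-0.0038,0,0.0012,0,0,0,1],[-0.0038,0,0.0012,0,0,0,1],[-0.0038,0,0.0012,0,0,0,1],[0,0,0,0,0,0,1]],
])

```text
time_s: 5.0
position: [0.5281, 0.2993, 0.0906]
tool_rot: [179.9, 16.7, 172.9]
wrist_force: [-14.3, 1.6, 12.9]
opening: 0.0135
grip_force: 81.7
```

Call:
drive_tool([
  [[-0.0019,0,0.0006,0,0,0,1],[-0.0019,0,0.0006,0,0,0,1],[0,0,0,0,0,0,1]],
])

```text
time_s: 5.3
position: [0.5338, 0.2982, 0.0903]
tool_rot: [179.9, 16.9, 173.0]
wrist_force: [-5.3, -0.0, 6.2]
opening: 0.0138
grip_force: 80.7
```

Call:
drive_tool([
  [[-0.0019,0,0.0006,0,0,0,1],[-0.0019,0,0.0006,0,0,0,1],[0,0,0,0,0,0,1]],
])

```text
time_s: 5.6
position: [0.5379, 0.2979, 0.0903]
tool_rot: [179.9, 16.9, 173.0]
wrist_force: [-5.1, 0.7, 6.3]
opening: 0.0136
grip_force: 80.7
```

Call:
drive_tool([
  [[-0.0019,0,0.0006,0,0,0,1],[-0.0019,0,0.0006,0,0,0,1],[0,0,0,0,0,0,1]],
])

```text
time_s: 5.9
position: [0.5413, 0.2975, 0.0903]
tool_rot: [179.9, 16.9, 173.0]
wrist_force: [-7.0, 0.7, 8.3]
opening: 0.0136
grip_force: 80.9
```

Run:
```python
from h import *
from rig import *
P,R,s=cur();print(s["wrist_force"],P)
b=grab_frame("side");b=b["image"][260:350,140:300]
a=grab_frame("scene")["image"][130:205,160:260]
cv2.imwrite('pics/s3.png',np.vstack([cv2.resize(a,(400,300)),cv2.resize(b,(400,225))])[:,:,::-1])
```

```text
[-7.03872241  0.69414861  8.32859718] [0.54132891 0.29748071 0.09031715]
```

View pics/s3.png

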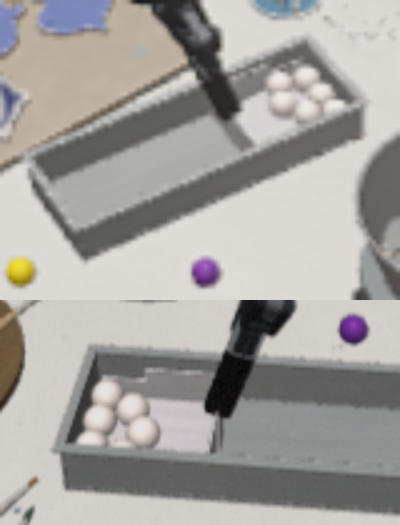

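Call:
drive_tool([
  [[-0.0019,0,0.0006,0,0,0,1],[-0.0019,0,0.0006,0,0,0,1],[0,0,0,0,0,0,1],[0,0,0,0,0,0,1]],
])

```text
time_s: 6.4
position: [0.5418, 0.2975, 0.0907]
tool_rot: [180.0, 16.5, 173.0]
wrist_force: [-21.6, 0.4, 21.2]
opening: 0.0133
grip_force: 83.0
```

```bash
cat >> h.py <<'E'
def scoop(pt,local,pitch,heading):
    """TCP pose so scoop-local point (x,z rel. grasp) is at pt, pitch front-up deg"""
    h=np.radians(heading);p=np.radians(pitch);f=np.array([np.cos(h),np.sin(h),0]);u=np.array([0,0,1.])
    X=np.cos(p)*f+np.sin(p)*u;Z=-np.sin(p)*f+np.cos(p)*u
    R=tool(heading,17+pitch);g=np.asarray(pt)-local[0]*X-local[1]*Z
    return g+.019*R[:,2],R
LIP=(.126,-.105);BACK=(.022,-.105)
E
python3 - <<'E'
from h import *
P0=np.array([.5413,.2975,.0903]);R0=tool(-7,17)
f=np.array([np.cos(np.radians(-7)),np.sin(np.radians(-7)),0])
back=P0-.019*R0[:,2]+.022*f-np.array([0,0,.105]);print(back)
P1,R1=scoop(back+[0,0,.003],BACK,20,-7);rows(P0,R0,P1,R1,10,1)
P2=P1+[0,0,.18];rows(P1,R1,P2,R1,9,1)
lip=[.56,.034,.185]
P3,R3=scoop(lip,LIP,20,2);print(P3);rows(P2,R1,P3,R3,12,1)
lip=[.56,.034,.135]
P4,R4=scoop(lip,LIP,0,2);rows(P3,R3,P4,R4,10,1)
P5,R5=scoop([.56,.034,.12],LIP,-20,2);rows(P4,R4,P5,R5,10,1)
P6,R6=scoop([.56,.034,.12],LIP,-42,2);rows(P5,R5,P6,R6,10,1);print(P6)
E
```

```text
[0.55762236 0.29549587 0.00346979]
10 x [0.0029, 0.0, -0.0006, -0.0, -0.0349, -0.0, 1] | step mm 3.0 deg 2.00
9 x [-0.012, 0.0, -0.016, 0.0, 0.0, 0.0, 1] | step mm 20.0 deg 0.00
[0.41720814 0.0290136  0.22539911]
12 x [0.0073, -0.0231, -0.0016, -0.0079, -0.0, -0.0105, 1] | step mm 24.2 deg 0.75
10 x [-0.0018, -0.0, 0.0014, 0.0, 0.0349, -0.0, 1] | step mm 2.3 deg 2.00
10 x [-0.004, 0.0, -0.0016, -0.0, 0.0349, 0.0, 1] | step mm 4.3 deg 2.00
10 x [-0.0046, -0.0, -0.0034, -0.0, 0.0384, 0.0, 1] | step mm 5.7 deg 2.20
[0.52861185 0.0329039  0.26512082]
```

Call:
drive_tool([
  [[0.0038,0,-0.0012,0,0,0,1],[0,0,0,0,0,0,1]],
])

```text
time_s: 6.6
position: [0.5413, 0.2974, 0.0903]
tool_rot: [179.9, 16.9, 173.0]
wrist_force: [-7.9, -0.3, 9.7]
opening: 0.0142
grip_force: 81.0
```

Call:
drive_tool([
  [[0.0029,0,-0.0006,0,-0.0349,0,1],[0.0029,0,-0.0006,0,-0.0349,0,1],[0.0029,0,-0.0006,0,-0.0349,0,1],[0.0029,0,-0.0006,0,-0.0349,0,1],[0.0029,0,-0.0006,0,-0.0349,0,1],[0.0029,0,-0.0006,0,-0.0349,0,1],[0.0029,0,-0.0006,0,-0.0349,0,1],[0.0029,0,-0.0006,0,-0.0349,0,1],[0.0029,0,-0.0006,0,-0.0349,0,1],[0.0029,0,-0.0006,0,-0.0349,0,1],[0,0,0,0,0,0,1],[0,0,0,0,0,0,1]],
])

```text
time_s: 7.8
position: [0.514, 0.3, 0.0817]
tool_rot: [-180.0, 36.9, 173.0]
wrist_force: [0.4, -0.7, -3.5]
opening: 0.0137
grip_force: 79.4
```

Call:
drive_tool([
  [[-0.006,0,-0.008,0,0,0,1],[-0.012,0,-0.016,0,0,0,1],[-0.012,0,-0.016,0,0,0,1],[-0.012,0,-0.016,0,0,0,1],[-0.012,0,-0.016,0,0,0,1],[-0.012,0,-0.016,0,0,0,1],[-0.012,0,-0.016,0,0,0,1],[-0.012,0,-0.016,0,0,0,1],[-0.012,0,-0.016,0,0,0,1],[-0.006,0,-0.008,0,0,0,1],[0,0,0,0,0,0,1],[0,0,0,0,0,0,1]],
])

```text
time_s: 9.0
position: [0.5137, 0.2997, 0.2614]
tool_rot: [180.0, 36.9, 172.9]
wrist_force: [-0.1, -0.2, -3.2]
opening: 0.0137
grip_force: 79.3
```

Run:
```python
from h import *
from rig import *
P,R,s=cur();print(s["joint_positions"])
b=grab_frame("side");b=b["image"][120:360,130:386]
a=grab_frame("scene")["image"][90:210,130:258]
cv2.imwrite('pics/s4.png',np.hstack([cv2.resize(a,(400,375)),cv2.resize(b,(400,375))])[:,:,::-1])
P3,R3=scoop([.56,.034,.185],LIP,20,2);rows(P,R,P3,R3,12,1)
```

```text
[ 35.07133396  -2.89112913 106.07298001 -30.75429964  51.94620847
 -33.98585806]
12 x [0.0073, -0.023, -0.0018, -0.0079, -0.0001, -0.0105, 1] | step mm 24.2 deg 0.75
```

View pics/s4.png

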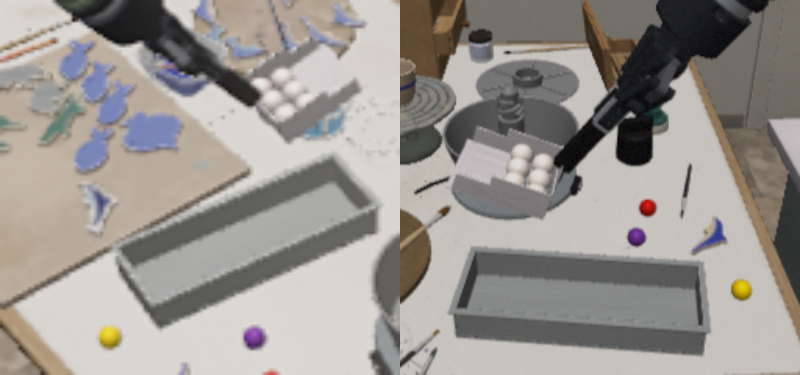

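All six balls are in the pan and the tray is empty. Next I move to the bowl.

Call:
drive_tool([
  [[0.0036,-0.0115,-0.0009,-0.004,0,-0.0052,1],[0.0073,-0.023,-0.0018,-0.0079,0,-0.0105,1],[0.0073,-0.023,-0.0018,-0.0079,0,-0.0105,1],[0.0073,-0.023,-0.0018,-0.0079,0,-0.0105,1],[0.0073,-0.023,-0.0018,-0.0079,0,-0.0105,1],[0.0073,-0.023,-0.0018,-0.0079,0,-0.0105,1],[0.0073,-0.023,-0.0018,-0.0079,0,-0.0105,1],[0.0073,-0.023,-0.0018,-0.0079,0,-0.0105,1],[0.0073,-0.023,-0.0018,-0.0079,0,-0.0105,1],[0.0073,-0.023,-0.0018,-0.0079,0,-0.0105,1],[0.0073,-0.023,-0.0018,-0.0079,0,-0.0105,1],[0.0073,-0.023,-0.0018,-0.0079,0,-0.0105,1],[0.0036,-0.0115,-0.0009,-0.004,0,-0.0052,1],[0,0,0,0,0,0,1],[0,0,0,0,0,0,1]],
])

```text
time_s: 10.6
position: [0.4172, 0.0285, 0.226]
tool_rot: [179.9, 37.0, -178.1]
wrist_force: [0.8, -0.3, -2.1]
opening: 0.0136
grip_force: 79.3
```

Run:
```python
from h import *
from rig import *
P,R,s=cur();print(P,s["tool_rot"],s["joint_positions"])
b=grab_frame("side");bi=b["image"][90:270,100:340]
a=grab_frame("scene");ai=a["image"][110:230,200:360]
cv2.imwrite('pics/s5.png',np.hstack([cv2.resize(ai,(400,300)),cv2.resize(bi,(400,300))])[:,:,::-1])
P4,R4=scoop([.56,.034,.135],LIP,0,2);rows(P,R,P4,R4,10,1)
P5,R5=scoop([.56,.034,.12],LIP,-20,2);rows(P4,R4,P5,R5,10,1)
```

```text
[0.41718607 0.02854837 0.22595137] [ 179.93951323   36.98778275 -178.10523741] [ -17.8973044   -40.10617297  134.82184637   15.27591353   50.98686525
 -115.79597777]
10 x [-0.0018, 0.0, 0.0014, 0.0, 0.0349, -0.0001, 1] | step mm 2.3 deg 2.00
10 x [-0.004, 0.0, -0.0016, -0.0, 0.0349, 0.0, 1] | step mm 4.3 deg 2.00
```

View pics/s5.png

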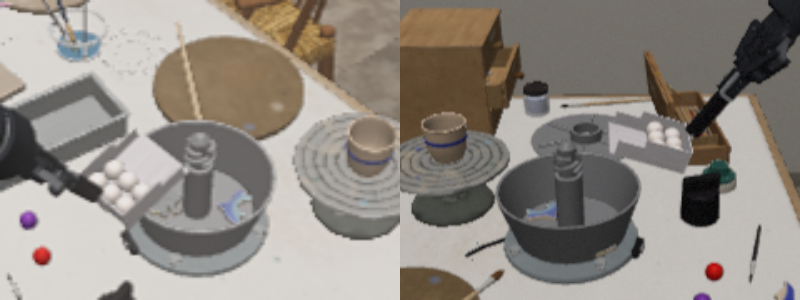

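The pan hangs over the near side of the bowl, pointing at the post. Tip.

Call:
drive_tool([
  [[-0.0018,0,0.0014,0,0.0349,0,1],[-0.0018,0,0.0014,0,0.0349,0,1],[-0.0018,0,0.0014,0,0.0349,0,1],[-0.0018,0,0.0014,0,0.0349,0,1],[-0.0018,0,0.0014,0,0.0349,0,1],[-0.0018,0,0.0014,0,0.0349,0,1],[-0.0018,0,0.0014,0,0.0349,0,1],[-0.0018,0,0.0014,0,0.0349,0,1],[-0.0018,0,0.0014,0,0.0349,0,1],[-0.0018,0,0.0014,0,0.0349,0,1],[0,0,0,0,0,0,1]],
])

```text
time_s: 11.8
position: [0.4417, 0.031, 0.2234]
tool_rot: [179.9, 17.1, -177.8]
wrist_force: [-0.1, -0.0, -2.1]
opening: 0.0139
grip_force: 79.3
```

Call:
drive_tool([
  [[-0.004,0,-0.0016,0,0.0349,0,1],[-0.004,0,-0.0016,0,0.0349,0,1],[-0.004,0,-0.0016,0,0.0349,0,1],[-0.004,0,-0.0016,0,0.0349,0,1],[-0.004,0,-0.0016,0,0.0349,0,1],[-0.004,0,-0.0016,0,0.0349,0,1],[-0.004,0,-0.0016,0,0.0349,0,1],[-0.004,0,-0.0016,0,0.0349,0,1],[-0.004,0,-0.0016,0,0.0349,0,1],[-0.004,0,-0.0016,0,0.0349,0,1],[0,0,0,0,0,0,1],[0,0,0,0,0,0,1]],
])

```text
time_s: 13.0
position: [0.4777, 0.0318, 0.2443]
tool_rot: [179.9, -2.9, -177.9]
wrist_force: [0.1, -0.7, -1.1]
opening: 0.0137
grip_force: 79.5
```

Call:
drive_tool([
  [[-0.0046,0,-0.0034,0,0.0384,0,1],[-0.0046,0,-0.0034,0,0.0384,0,1],[-0.0046,0,-0.0034,0,0.0384,0,1],[-0.0046,0,-0.0034,0,0.0384,0,1],[-0.0046,0,-0.0034,0,0.0384,0,1],[-0.0046,0,-0.0034,0,0.0384,0,1],[-0.0046,0,-0.0034,0,0.0384,0,1],[-0.0046,0,-0.0034,0,0.0384,0,1],[-0.0046,0,-0.0034,0,0.0384,0,1],[-0.0046,0,-0.0034,0,0.0384,0,1],[0,0,0,0,0,0,1],[0,0,0,0,0,0,1],[0,0,0,0,0,0,1]],
])

```text
time_s: 14.3
position: [0.529, 0.0331, 0.2675]
tool_rot: [179.9, -24.9, -177.9]
wrist_force: [-0.4, 0.5, -1.5]
opening: 0.0137
grip_force: 79.5
```

Run:
```python
from h import *
from rig import *
P,R,s=cur();print(P,s["tool_rot"],s["joint_positions"],s["wrist_force"])
b=grab_frame("side");bi=b["image"][90:270,100:340]
a=grab_frame("scene");ai=a["image"][110:230,200:360]
cv2.imwrite('pics/s6.png',np.hstack([cv2.resize(ai,(400,300)),cv2.resize(bi,(400,300))])[:,:,::-1])
```

```text
[0.52896788 0.03312214 0.26745589] [ 179.92061519  -24.8734262  -177.92293074] [ -4.14429266  22.58332942  71.42583583  -2.70892851 110.72197245
 -96.60696744] [-0.35362476  0.51533868 -1.45573662]
```

View pics/s6.png

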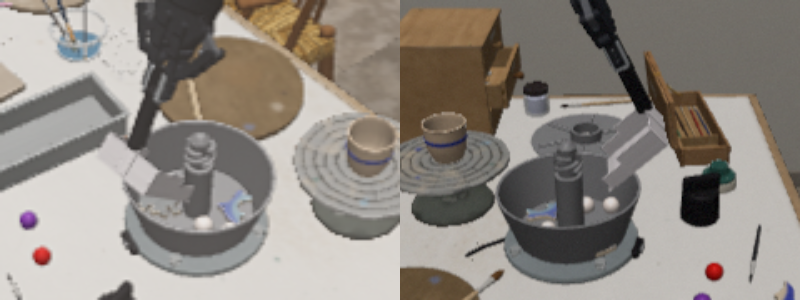

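Pan is empty and the balls are in the bowl. I'll count them once the scoop is out of the way. Now the scoop goes back to the tray.

Run:
```python
from h import *
P,R,s=cur()
P1,R1=scoop([.56,.045,.2],LIP,0,0);rows(P,R,P1,R1,11,1)
R2=tool(-7.1,17);P2=np.array([.453,.3077,.21]);rows(P1,R1,P2,R2,14,1)
rows(P2,R2,[.453,.3077,.0945],R2,8,1)
```

```text
11 x [0.0084, 0.0012, -0.0009, -0.0001, -0.0664, 0.0033, 1] | step mm 8.6 deg 3.81
14 x [0.0017, 0.0188, 0.0052, 0.0026, -0.0, 0.0085, 1] | step mm 19.6 deg 0.51
8 x [0.0042, 0.0, 0.0138, 0.0, 0.0, 0.0, 1] | step mm 14.4 deg 0.00
```

Call:
drive_tool([
  [[0.0084,0.0012,-0.0009,0,-0.0664,0.0033,1],[0.0084,0.0012,-0.0009,0,-0.0664,0.0033,1],[0.0084,0.0012,-0.0009,0,-0.0664,0.0033,1],[0.0084,0.0012,-0.0009,0,-0.0664,0.0033,1],[0.0084,0.0012,-0.0009,0,-0.0664,0.0033,1],[0.0084,0.0012,-0.0009,0,-0.0664,0.0033,1],[0.0084,0.0012,-0.0009,0,-0.0664,0.0033,1],[0.0084,0.0012,-0.0009,0,-0.0664,0.0033,1],[0.0084,0.0012,-0.0009,0,-0.0664,0.0033,1],[0.0084,0.0012,-0.0009,0,-0.0664,0.0033,1],[0.0084,0.0012,-0.0009,0,-0.0664,0.0033,1],[0,0,0,0,0,0,1]],
])

```text
time_s: 15.6
position: [0.4369, 0.045, 0.2848]
tool_rot: [-179.9, 16.8, -180.0]
wrist_force: [-0.9, 0.2, -1.9]
opening: 0.0137
grip_force: 79.4
```

Call:
drive_tool([
  [[0.0017,0.0188,0.0052,0.0026,0,0.0085,1],[0.0017,0.0188,0.0052,0.0026,0,0.0085,1],[0.0017,0.0188,0.0052,0.0026,0,0.0085,1],[0.0017,0.0188,0.0052,0.0026,0,0.0085,1],[0.0017,0.0188,0.0052,0.0026,0,0.0085,1],[0.0017,0.0188,0.0052,0.0026,0,0.0085,1],[0.0017,0.0188,0.0052,0.0026,0,0.0085,1],[0.0017,0.0188,0.0052,0.0026,0,0.0085,1],[0.0017,0.0188,0.0052,0.0026,0,0.0085,1],[0.0017,0.0188,0.0052,0.0026,0,0.0085,1],[0.0017,0.0188,0.0052,0.0026,0,0.0085,1],[0.0017,0.0188,0.0052,0.0026,0,0.0085,1],[0.0017,0.0188,0.0052,0.0026,0,0.0085,1],[0.0017,0.0188,0.0052,0.0026,0,0.0085,1],[0,0,0,0,0,0,1],[0,0,0,0,0,0,1]],
])

```text
time_s: 17.2
position: [0.4541, 0.3072, 0.2089]
tool_rot: [-179.8, 16.9, 173.0]
wrist_force: [0.6, -0.4, -2.0]
opening: 0.0135
grip_force: 79.5
```

Run:
```python
from h import *
from rig import *
np.set_printoptions(precision=4,suppress=True)
P,R,s=cur();print(P,s["tool_rot"],s["wrist_force"])
rows(P,R,[.453,.3077,.0945],tool(-7.1,17),8,1)
for n,box in(("scene",(240,150,325,225)),("side",(150,170,250,260))):
    f=grab_frame(n);im=f["image"]
    h=cv2.cvtColor(im,cv2.COLOR_RGB2HSV);m=((h[...,2]>165)&(h[...,1]<50)).astype(np.uint8)
    k=np.zeros_like(m);k[box[1]:box[3],box[0]:box[2]]=1
    c,l,st,ce=cv2.connectedComponentsWithStats(m*k)
    print(n,[(ce[i].round(1),st[i][2:].tolist()) for i in range(1,c) if 6<st[i][4]<600])
    x0,y0,x1,y1=box;cv2.imwrite(f'pics/b_{n}.png',cv2.resize(im[y0:y1,x0:x1],(400,360),interpolation=cv2.INTER_CUBIC)[:,:,::-1])
a=cv2.imread('pics/b_scene.png');b=cv2.imread('pics/b_side.png');cv2.imwrite('pics/s7.png',np.hstack([a,b]))
```

```text
[0.4541 0.3072 0.2089] [-179.8405   16.8804  172.958 ] [ 0.5623 -0.4055 -2.034 ]
8 x [0.0043, 0.0001, 0.0136, -0.0003, -0.0003, 0.0001, 1] | step mm 14.3 deg 0.02
scene [(array([278., 158.]), [13, 1, 13]), (array([323.6, 178.3]), [2, 4, 7]), (array([264.9, 181.8]), [14, 9, 67]), (array([284.7, 194.4]), [43, 24, 237]), (array([261.1, 193. ]), [4, 4, 7]), (array([269.7, 212.8]), [5, 3, 10])]
side [(array([168.7, 180.8]), [31, 36, 359]), (array([245. , 202.5]), [17, 73, 553]), (array([212.2, 210.9]), [6, 7, 32]), (array([225.8, 211.2]), [9, 7, 48]), (array([156.2, 224.5]), [15, 26, 242]), (array([188.2, 224. ]), [7, 3, 20]), (array([160.7, 250. ]), [36, 24, 375]), (array([232.9, 257.1]), [37, 6, 157])]
```

View pics/s7.png

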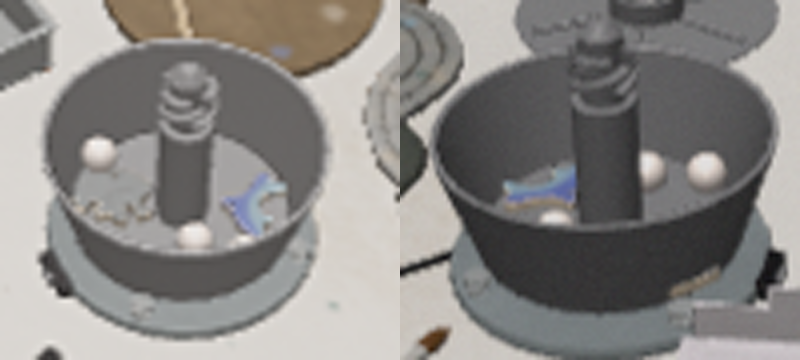

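Three balls are visible in the scene view, and the near walls hide part of the bowl. I'll put the scoop down, then look in from above with the wrist camera.

Call:
drive_tool([
  [[0.0043,0.0001,0.0136,0,0,0,1],[0.0043,0.0001,0.0136,0,0,0,1],[0.0043,0.0001,0.0136,0,0,0,1],[0.0043,0.0001,0.0136,0,0,0,1],[0.0043,0.0001,0.0136,0,0,0,1],[0.0043,0.0001,0.0136,0,0,0,1],[0.0043,0.0001,0.0136,0,0,0,1],[0.0043,0.0001,0.0136,0,0,0,1],[0.0004,0,0.0014,0,0,0,1],[0.0004,0,0.0014,0,0,0,1],[0,0,0,0,0,0,1]],
])

```text
time_s: 18.4
position: [0.4531, 0.3077, 0.0925]
tool_rot: [-179.9, 17.0, 172.9]
wrist_force: [0.1, -0.0, -0.1]
opening: 0.0136
grip_force: 79.5
```

Call:
drive_tool([
  [[0.0003,0,0.001,0,0,0,1],[0.0002,0,0.0006,0,0,0,1],[0,0,0,0,0,0,1]],
])

```text
time_s: 18.7
position: [0.4531, 0.308, 0.0909]
tool_rot: [-180.0, 17.0, 172.9]
wrist_force: [0.1, -0.1, -0.8]
opening: 0.014
grip_force: 79.5
```

Call:
drive_tool([
  [[0.0002,0,0.0008,0,0,0,1],[0,0,0,0,0,0,1],[0,0,0,0,0,0,0],[0,0,0,0,0,0,0],[0,0,0,0,0,0,0],[0,0,0,0,0,0,0],[0,0,0,0,0,0,0],[0,0,0,0,0,0,0]],
])

```text
time_s: 19.5
position: [0.4529, 0.3078, 0.0896]
tool_rot: [-179.9, 16.9, 172.9]
wrist_force: [-0.0, -0.5, 0.4]
opening: 0.0853
grip_force: 0.0
```

Call:
drive_tool([
  [[0,0,-0.012,0,0,0,0],[0,0,-0.02,0,0,0,0],[0,0,-0.02,0,0,0,0],[0,0,-0.02,0,0,0,0],[0,0,-0.02,0,0,0,0],[0,0,-0.02,0,0,0,0],[0,0,-0.02,0,0,0,0],[0,0,-0.02,0,0,0,0]],
])

```text
time_s: 20.3
position: [0.4085, 0.3137, 0.2368]
tool_rot: [-180.0, 17.0, 172.9]
wrist_force: [-0.3, -0.6, 0.7]
opening: 0.085
grip_force: 0.0
```

Run:
```python
from h import *
P,R,s=cur();print(P,s["joint_positions"])
# camera above bowl: tool down, camera offset along tool +x; heading 0 => tool x=-x world
R1=tool(0,0);rows(P,R,[.56,.034,.32],R1,15,0)
```

```text
[0.40852955 0.31365249 0.23684953] [ 35.34981483  -4.38428441 104.01285164 -12.28440061  68.16588804
 -44.17129249]
15 x [-0.0121, -0.018, -0.0036, -0.0013, 0.0197, -0.0082, 0] | step mm 22.0 deg 1.23
```

Call:
drive_tool([
  [[-0.0121,-0.018,-0.0036,-0.0013,0.0197,-0.0082,0],[-0.0121,-0.018,-0.0036,-0.0013,0.0197,-0.0082,0],[-0.0121,-0.018,-0.0036,-0.0013,0.0197,-0.0082,0],[-0.0121,-0.018,-0.0036,-0.0013,0.0197,-0.0082,0],[-0.0121,-0.018,-0.0036,-0.0013,0.0197,-0.0082,0],[-0.0121,-0.018,-0.0036,-0.0013,0.0197,-0.0082,0],[-0.0121,-0.018,-0.0036,-0.0013,0.0197,-0.0082,0],[-0.0121,-0.018,-0.0036,-0.0013,0.0197,-0.0082,0],[-0.0121,-0.018,-0.0036,-0.0013,0.0197,-0.0082,0],[-0.0121,-0.018,-0.0036,-0.0013,0.0197,-0.0082,0],[-0.0121,-0.018,-0.0036,-0.0013,0.0197,-0.0082,0],[-0.0121,-0.018,-0.0036,-0.0013,0.0197,-0.0082,0],[-0.0121,-0.018,-0.0036,-0.0013,0.0197,-0.0082,0],[-0.0121,-0.018,-0.0036,-0.0013,0.0197,-0.0082,0],[-0.0121,-0.018,-0.0036,-0.0013,0.0197,-0.0082,0],[0,0,0,0,0,0,0],[0,0,0,0,0,0,0]],
])

```text
time_s: 22.0
position: [0.5606, 0.0337, 0.3179]
tool_rot: [180.0, -0.0, 179.9]
wrist_force: [-0.1, -0.6, -1.4]
opening: 0.0855
grip_force: 0.0
```

Run:
```python
from h import *
from rig import *
np.set_printoptions(precision=4,suppress=True)
P,R,s=cur();f=wristcam(grab_frame("wrist"),s);np.savez('w3.npz',**f);print(P,s["tool_rot"],s["joint_positions"])
im=f["image"];h=cv2.cvtColor(im,cv2.COLOR_RGB2HSV);m=((h[...,2]>150)&(h[...,1]<50)).astype(np.uint8)
c,l,st,ce=cv2.connectedComponentsWithStats(m)
for i in range(1,c):
    if 40<st[i][4]<4000: print(ce[i].round(1),st[i][2:].tolist(),plane(f,ce[i],.048))
print(proj(f,[[.6156,.0338,.176],[.6156,.0338,.105]]))
print([(n,proj(f,[[.6156+.098*np.cos(t),.0338+.098*np.sin(t),.105] for t in np.radians([0,90,180,270])]).round().tolist()) for n in "r"])
cv2.imwrite('pics/w3.png',im[:,:,::-1])
```

```text
[0.5606 0.0337 0.3179] [179.9819  -0.0246 179.9408] [ -5.4035   6.669   81.5803   0.0158  91.7769 -95.3438]
[444.6 106.9] [69, 78, 3502] [0.5162 0.2812 0.048 ]
[222.  140.7] [15, 15, 174] [ 0.5592 -0.0026  0.048 ]
[ 21.6 170.6] [22, 26, 407] [ 0.5998 -0.2744  0.048 ]
[298.2 167.3] [14, 14, 158] [0.5952 0.0989 0.048 ]
[221.4 168.8] [15, 14, 160] [ 0.5973 -0.0046  0.048 ]
[198.6 182.9] [14, 14, 155] [ 0.6172 -0.0362  0.048 ]
[270.  204.7] [9, 13, 93] [0.6491 0.062  0.048 ]
[286.8 211.7] [14, 13, 136] [0.6598 0.0857 0.048 ]
[389.1 306.9] [12, 9, 63] [0.8197 0.2505 0.048 ]
[[249.6464 219.8353]
 [249.7593 195.8436]]
[('r', [[250.0, 267.0], [331.0, 196.0], [250.0, 113.0], [168.0, 196.0]])]
```

View pics/w3.png

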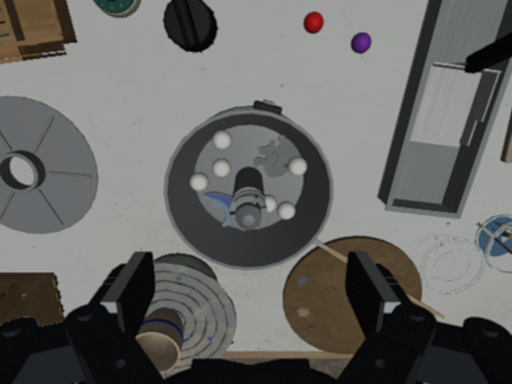

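All six balls lie in the bowl: (222,141), (221,169), (199,183), (298,167), (270,205), (287,212). The scoop lies flat in the tray (445,107). Next I fit the rim circle for the post axis and go above the lid.

```bash
cat >> h.py <<'E'
def circ(f,mask,z,r,tol=.006,it=30):
    """fit circle of known radius r at height z to mask boundary points near it (ransac-ish via trimmed LSQ)"""
    from scipy.optimize import least_squares
    cs,_=cv2.findContours(mask.astype(np.uint8),cv2.RETR_LIST,cv2.CHAIN_APPROX_NONE)
    H,W=mask.shape
    pts=np.concatenate([c[:,0] for c in cs]);pts=pts[(pts[:,0]>1)&(pts[:,0]<W-2)&(pts[:,1]>1)&(pts[:,1]<H-2)]
    Q=np.array([plane(f,p,z)[:2] for p in pts]);return Q
def fitc(Q,c0,r,tol=.006):
    from scipy.optimize import least_squares
    c=np.array([*c0,r])
    for t in (.012,tol,.003):
        d=np.hypot(*(Q-c[:2]).T);q=Q[abs(d-c[2])<t]
        c=least_squares(lambda c:np.hypot(*(q-c[:2]).T)-c[2],c,loss='soft_l1',f_scale=.001).x
    return c,len(q)
E
python3 - <<'E'
from h import *
np.set_printoptions(precision=4,suppress=True)
f=load('w3.npz');g=cv2.cvtColor(f["image"],cv2.COLOR_RGB2GRAY)
print([int(g[y,x]) for x,y in[(250,105),(250,115),(250,125),(175,190),(150,190),(10,110),(20,170)]])
for th in(60,80,100):
    Q=circ(f,g<th,.105,.098);print(th,fitc(Q,(.6156,.0338),.098),fitc(Q,(.6156,.0338),.103))
e=cv2.Canny(g,60,150)
ys,xs=np.nonzero(e);
Q=np.array([plane(f,p,.105)[:2] for p in zip(xs,ys)]);print('canny',fitc(Q,(.6156,.0338),.098),fitc(Q,(.6156,.0338),.103))
P,R,s=cur();rows(P,R,[.59,-.29,.25],tool(0,0),15,0)
E
```

```text
[122, 46, 111, 58, 157, 103, 158]
60 (array([0.6154, 0.0324, 0.0957]), 441) (array([0.6154, 0.0324, 0.0957]), 441)
80 (array([0.6155, 0.0322, 0.0967]), 447) (array([0.6155, 0.0322, 0.0967]), 447)
100 (array([0.6157, 0.0322, 0.0978]), 467) (array([0.6157, 0.0322, 0.0978]), 468)
canny (array([0.6153, 0.0318, 0.101 ]), 899) (array([0.6155, 0.0318, 0.1012]), 870)
15 x [-0.002, -0.0216, 0.0045, 0.0, -0.0, -0.0, 0] | step mm 22.2 deg 0.00
```

Call:
drive_tool([
  [[-0.002,-0.0216,0.0045,0,0,0,0],[-0.002,-0.0216,0.0045,0,0,0,0],[-0.002,-0.0216,0.0045,0,0,0,0],[-0.002,-0.0216,0.0045,0,0,0,0],[-0.002,-0.0216,0.0045,0,0,0,0],[-0.002,-0.0216,0.0045,0,0,0,0],[-0.002,-0.0216,0.0045,0,0,0,0],[-0.002,-0.0216,0.0045,0,0,0,0],[-0.002,-0.0216,0.0045,0,0,0,0],[-0.002,-0.0216,0.0045,0,0,0,0],[-0.002,-0.0216,0.0045,0,0,0,0],[-0.002,-0.0216,0.0045,0,0,0,0],[-0.002,-0.0216,0.0045,0,0,0,0],[-0.002,-0.0216,0.0045,0,0,0,0],[-0.002,-0.0216,0.0045,0,0,0,0],[0,0,0,0,0,0,0],[0,0,0,0,0,0,0]],
])

```text
time_s: 23.75
position: [0.5905, -0.2911, 0.2496]
tool_rot: [180.0, -0.1, 179.9]
wrist_force: [0.3, -0.1, 0.2]
opening: 0.0857
grip_force: 0.0
```

Run:
```python
from h import *
from rig import *
np.set_printoptions(precision=4,suppress=True)
P,R,s=cur();f=wristcam(grab_frame("wrist"),s);np.savez('w4.npz',**f);print(P,s["tool_rot"])
g=cv2.cvtColor(f["image"],cv2.COLOR_RGB2GRAY)
cv2.imwrite('pics/w4.png',f["image"][:,:,::-1])
e=cv2.Canny(g,60,150);ys,xs=np.nonzero(e);E=list(zip(xs,ys))
for z,r in((.01,.105),(.03,.024),(.03,.03)):
    Q=np.array([plane(f,p,z)[:2] for p in E])
    for c0 in((.60,-.29),(.604,-.295)): print(z,r,fitc(Q,c0,r))
print(proj(f,[[.60,-.29,.03]]))
```

```text
[ 0.5905 -0.2911  0.2496] [179.9501  -0.0651 179.9151]
0.01 0.105 (array([ 0.6078, -0.2965,  0.1042]), 614)
0.01 0.105 (array([ 0.6078, -0.2965,  0.1042]), 614)
0.03 0.024 (array([ 0.6025, -0.2968,  0.0259]), 261)
0.03 0.024 (array([ 0.6026, -0.2969,  0.026 ]), 261)
0.03 0.03 (array([ 0.6022, -0.2966,  0.026 ]), 267)
0.03 0.03 (array([ 0.6023, -0.2968,  0.0259]), 266)
[[250.4162 157.704 ]]
```

Run:
```python
from h import *
f=load('w4.npz');g=cv2.cvtColor(f["image"],cv2.COLOR_RGB2GRAY)
for ax in(0,1):
    for k in range(-42,44,2):
        p=np.array([.605,-.2967,.03]);p[ax]+=k/1000
        u,v=proj(f,p)[0];print(k if ax else 605+k,int(g[int(round(v)),int(round(u))]),end=' | ')
    print()
```

```text
563 106 | 565 106 | 567 106 | 569 105 | 571 106 | 573 108 | 575 68 | 577 33 | 579 76 | 581 103 | 583 95 | 585 126 | 587 138 | 589 138 | 591 138 | 593 138 | 595 138 | 597 137 | 599 137 | 601 138 | 603 138 | 605 137 | 607 139 | 609 137 | 611 138 | 613 138 | 615 137 | 617 138 | 619 137 | 621 138 | 623 139 | 625 115 | 627 33 | 629 25 | 631 39 | 633 76 | 635 100 | 637 89 | 639 96 | 641 102 | 643 102 | 645 100 | 647 100 | 
-42 99 | -40 99 | -38 99 | -36 100 | -34 100 | -32 101 | -30 99 | -28 83 | -26 106 | -24 97 | -22 90 | -20 137 | -18 137 | -16 137 | -14 139 | -12 138 | -10 139 | -8 138 | -6 137 | -4 137 | -2 137 | 0 137 | 2 138 | 4 137 | 6 138 | 8 136 | 10 137 | 12 138 | 14 138 | 16 137 | 18 137 | 20 139 | 22 135 | 24 75 | 26 100 | 28 104 | 30 94 | 32 83 | 34 82 | 36 87 | 38 92 | 40 103 | 42 104 |
```

Call:
drive_tool([
  [[-0.0025,-0.0007,0.02,0,0,0,0],[-0.0025,-0.0007,0.02,0,0,0,0],[-0.0025,-0.0007,0.02,0,0,0,0],[-0.0025,-0.0007,0.02,0,0,0,0],[-0.0025,-0.0007,0.02,0,0,0,0],[-0.0025,-0.0007,0.02,0,0,0,0],[-0.0025,-0.0007,0.02,0,0,0,0],[0,0,0.02,0,0,0,0],[0,0,0.02,0,0,0,0],[0,0,0.02,0,0,0,0],[0,0,0.02,0,0,0,0],[0,0,0,0,0,0,0],[0,0,0,0,0,0,0]],
])

```text
time_s: 25.1
position: [0.6082, -0.2947, 0.0304]
tool_rot: [180.0, -0.0, -180.0]
wrist_force: [-0.6, -1.1, 0.6]
opening: 0.0853
grip_force: 0.0
```

Call:
drive_tool([
  [[0,0,0.005,0,0,0,0],[0,0,0.005,0,0,0,0],[0,0,0.004,0,0,0,0],[0,0,0.003,0,0,0,0],[0,0,0,0,0,0,0],[0,0,0,0,0,0,0]],
])

```text
time_s: 25.7
position: [0.6079, -0.2954, 0.013]
tool_rot: [-180.0, -0.0, 180.0]
wrist_force: [-0.1, 0.5, -1.2]
opening: 0.0854
grip_force: 0.0
```

Call:
drive_tool([
  [[0,0,0.0025,0,0,0,0],[0,0,0,0,0,0,0.2],[0,0,0,0,0,0,1],[0,0,0,0,0,0,1],[0,0,0,0,0,0,1],[0,0,0,0,0,0,1],[0,0,0,0,0,0,1],[0,0,0,0,0,0,1]],
], force=70)

```text
time_s: 26.5
position: [0.608, -0.2954, 0.0107]
tool_rot: [-180.0, -0.0, 180.0]
wrist_force: [-0.4, -0.3, 0.9]
opening: 0.0
grip_force: 0.0
```

The gripper closed on nothing, so the lid may have been knocked away. I look.

Run:
```python
from h import *
from rig import *
P,R,s=cur();w=grab_frame("wrist")["image"];a=grab_frame("scene")["image"]
cv2.imwrite('pics/w5.png',np.vstack([cv2.resize(w,(512,384)),cv2.resize(a[200:320,220:430],(512,216))[:, :]])[:,:,::-1]);print(s["joint_positions"],s["opening"])
```

```text
[-3.32278637e+01  3.54278252e+01  8.07539571e+01 -2.91827979e-02
  6.38352060e+01 -1.23191815e+02] 1.6485229901571263e-05
```

View pics/w5.png

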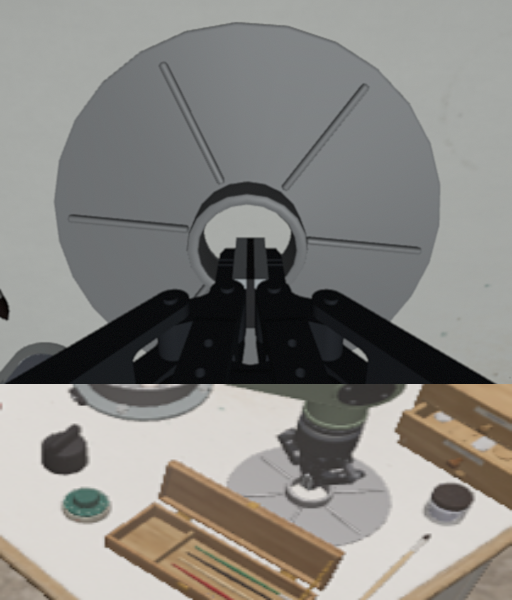

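The lid is still in place with its collar around the shut fingers, so the tips passed over the collar. I raise, open, go lower and close in stages.

Call:
drive_tool([
  [[0,0,-0.02,0,0,0,1],[0,0,-0.02,0,0,0,1],[0,0,0,0,0,0,0],[0,0,0,0,0,0,0],[0,0,0,0,0,0,0],[0,0,0,0,0,0,0],[0,0,0,0,0,0,0],[0,0,0,0,0,0,0],[0,0,0.02,0,0,0,0],[0,0,0.015,0,0,0,0],[0,0,0.006,0,0,0,0],[0,0,0.004,0,0,0,0],[0,0,0,0,0,0,0]],
])

```text
time_s: 27.9
position: [0.6076, -0.2952, 0.0049]
tool_rot: [180.0, -0.1, 180.0]
wrist_force: [0.9, 0.3, 0.9]
opening: 0.0854
grip_force: 0.0
```

Call:
drive_tool([
  [[0,0,0,0,0,0,0.1],[0,0,0,0,0,0,0.15],[0,0,0,0,0,0,0.2],[0,0,0,0,0,0,0.25],[0,0,0,0,0,0,0.3],[0,0,0,0,0,0,0.33],[0,0,0,0,0,0,0.33]],
], force=40)

```text
time_s: 28.6
position: [0.608, -0.2955, 0.0057]
tool_rot: [-180.0, -0.0, 180.0]
wrist_force: [-0.0, 1.4, -0.8]
opening: 0.0573
grip_force: 0.0
```

Call:
drive_tool([
  [[0,0,0,0,0,0,0.36],[0,0,0,0,0,0,0.4],[0,0,0,0,0,0,0.4]],
])

```text
time_s: 28.9
position: [0.608, -0.2954, 0.0056]
tool_rot: [-180.0, -0.0, 180.0]
wrist_force: [0.5, 0.9, -0.5]
opening: 0.0512
grip_force: 0.0
```

Call:
drive_tool([
  [[0,0,0.002,0,0,0,0.4],[0,0,0.002,0,0,0,0.4],[0,0,0,0,0,0,0.4]],
])

```text
time_s: 29.2
position: [0.6083, -0.2957, 0.0048]
tool_rot: [-180.0, -0.0, 180.0]
wrist_force: [-5.0, 2.5, 13.8]
opening: 0.0508
grip_force: 7.0
```

Run:
```python
from h import *
from rig import *
P,R,s=cur();w=grab_frame("wrist")["image"];a=grab_frame("side");ai=a["image"]
print(proj(a,[[.608,-.296,.03]]))
u,v=proj(a,[[.608,-.296,.03]])[0].astype(int)
ci=ai[max(0,v-60):v+40,u-67:u+67]
cv2.imwrite('pics/w6.png',np.vstack([w[130:384],cv2.resize(ci,(464,346))if 0 else cv2.resize(ci,(512,340))])[:,:,::-1]);print(P,s["wrist_force"],s["opening"],s["grip_force"])
```

```text
[[210.64187728 165.94727738]]
[ 0.60833439 -0.29565609  0.00484661] [-5.04711528  2.48602356 13.83431531] 0.05082756887017537 6.953625436902016
```

View pics/w6.png

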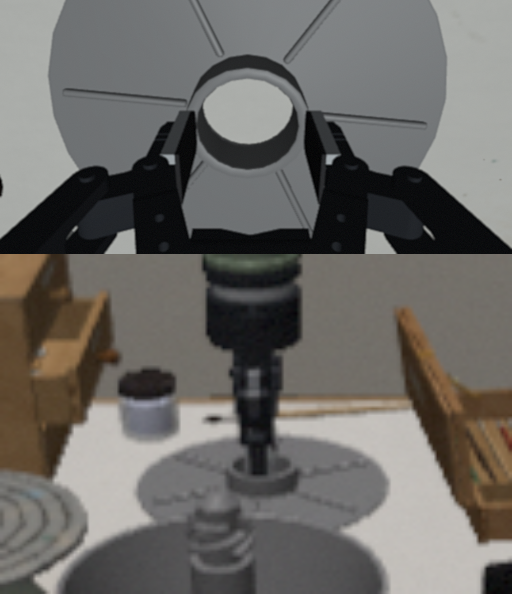

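The wrist view shows both pads above the collar's edge (pads at cols 190 and 307), and the side view shows the tips at the collar top. So when open, the tips stand much farther back than the TCP. I open and go lower.

Call:
drive_tool([
  [[0,0,-0.004,0,0,0,0.4],[0,0,0,0,0,0,0],[0,0,0,0,0,0,0],[0,0,0,0,0,0,0],[0,0,0,0,0,0,0],[0,0,0.004,0,0,0,0],[0,0,0.003,0,0,0,0],[0,0,0.003,0,0,0,0],[0,0,0.002,0,0,0,0],[0,0,0,0,0,0,0]],
])

```text
time_s: 30.3
position: [0.6076, -0.2951, -0.0071]
tool_rot: [180.0, -0.1, 180.0]
wrist_force: [-1.5, 0.2, 0.2]
opening: 0.0853
grip_force: 0.0
```

Call:
drive_tool([
  [[0,0,0.002,0,0,0,0],[0,0,0,0,0,0,0.2],[0,0,0,0,0,0,0.3],[0,0,0,0,0,0,0.36],[0,0,0,0,0,0,0.4],[0,0,0,0,0,0,0.4]],
])

```text
time_s: 30.9
position: [0.6084, -0.2959, -0.0075]
tool_rot: [-179.9, 0.0, 180.0]
wrist_force: [-0.9, 0.0, 5.2]
opening: 0.0586
grip_force: 42.9
```

The collar is gripped (58.6 mm, 43 N). Lift and carry.

Call:
drive_tool([
  [[0,0,0,0,0,0,1],[0,0,0,0,0,0,1],[0,0,0,0,0,0,1],[0,0,-0.01,0,0,0,1],[0,0,-0.02,0,0,0,1],[0,0,-0.02,0,0,0,1],[0,0,-0.02,0,0,0,1],[0,0,-0.02,0,0,0,1],[0,0,-0.02,0,0,0,1],[0,0,-0.02,0,0,0,1],[0,0,-0.02,0,0,0,1],[0,0,-0.02,0,0,0,1],[0,0,-0.02,0,0,0,1],[0,0,-0.02,0,0,0,1],[0,0,-0.01,0,0,0,1],[0,0,0,0,0,0,1]],
], force=70)

```text
time_s: 32.5
position: [0.6089, -0.2957, 0.2133]
tool_rot: [-179.9, 0.1, 180.0]
wrist_force: [0.7, -0.1, -1.7]
opening: 0.0574
grip_force: 75.0
```

Call:
drive_tool([
  [[-0.0005,0.01,0,0,0,0,1],[-0.0005,0.02,0,0,0,0,1],[-0.0005,0.02,0,0,0,0,1],[-0.0005,0.02,0,0,0,0,1],[-0.0005,0.02,0,0,0,0,1],[-0.0005,0.02,0,0,0,0,1],[-0.0005,0.02,0,0,0,0,1],[-0.0005,0.02,0,0,0,0,1],[-0.0005,0.02,0,0,0,0,1],[-0.0005,0.02,0,0,0,0,1],[-0.0005,0.02,0,0,0,0,1],[-0.0005,0.02,0,0,0,0,1],[-0.0005,0.02,0,0,0,0,1],[-0.0005,0.02,0,0,0,0,1],[0,0.02,0,0,0,0,1],[0,0.02,0,0,0,0,1],[0,0.018,0,0,0,0,1],[0,0,0,0,0,0,1],[0,0,0,0,0,0,1]],
])

```text
time_s: 34.4
position: [0.6152, 0.0331, 0.2116]
tool_rot: [-179.9, -0.0, -180.0]
wrist_force: [0.3, -1.3, -2.0]
opening: 0.0574
grip_force: 75.0
```

Run:
```python
from h import *
from rig import *
np.set_printoptions(precision=4,suppress=True)
P,R,s=cur();print(P,s["tool_rot"],s["opening"],s["wrist_force"])
a=grab_frame("scene");b=grab_frame("side");np.savez('a7.npz',**a);np.savez('b7.npz',**b)
# lid outer rim fit at expected plate-top height from both cams
for n,f in(("scene",a),("side",b)):
    g=cv2.cvtColor(f["image"],cv2.COLOR_RGB2GRAY);ys,xs=np.nonzero(cv2.Canny(g,40,120))
    Z=P[2]+.0075
    for dz in (.01,):
        Q=np.array([plane(f,p,Z+dz)[:2] for p in zip(xs,ys)]);print(n,fitc(Q,P[:2],.105))
    Q=np.array([plane(f,p,.105)[:2] for p in zip(xs,ys)]);print(n,'rim',fitc(Q,(.6155,.0322),.1005))
rows(P,R,[.6155,.0322,P[2]],tool(0,0),2,1)
```

```text
[0.6152 0.0331 0.2116] [-179.9451   -0.0222 -179.9599] 0.057359617760000245 [ 0.3058 -1.3313 -2.0299]
scene (array([0.616 , 0.0343, 0.1047]), 153)
scene rim (array([0.6147, 0.0306, 0.0997]), 115)
side (array([0.614 , 0.0413, 0.1048]), 181)
side rim (array([0.6143, 0.0362, 0.1012]), 205)
2 x [-0.0002, -0.0004, 0.0, -0.0005, -0.0002, 0.0003, 1] | step mm 0.5 deg 0.04
```

Call:
drive_tool([
  [[0,0,0.01,0,0,0,1],[0,0,0.01,0,0,0,1],[0,0,0.01,0,0,0,1],[0,0,0.01,0,0,0,1],[0,0,0.01,0,0,0,1],[0,0,0.01,0,0,0,1],[0,0,0.01,0,0,0,1],[0,0,0.01,0,0,0,1],[0,0,0.008,0,0,0,1],[0,0,0,0,0,0,1]],
])

```text
time_s: 35.5
position: [0.614, 0.0327, 0.1217]
tool_rot: [180.0, -0.2, 180.0]
wrist_force: [-0.1, -0.8, -1.5]
opening: 0.0576
grip_force: 75.0
```

Call:
drive_tool([
  [[0,0,0.004,0,0,0,1],[0,0,0.004,0,0,0,1],[0,0,0.003,0,0,0,1],[0,0,0,0,0,0,1]],
])

```text
time_s: 35.9
position: [0.6148, 0.0326, 0.1121]
tool_rot: [-180.0, -0.1, 180.0]
wrist_force: [-0.3, -0.5, -1.8]
opening: 0.0572
grip_force: 75.1
```

Call:
drive_tool([
  [[0.0004,0,0.003,0,0,0,1],[0,0,0.003,0,0,0,1],[0,0,0.002,0,0,0,1],[0,0,0,0,0,0,1]],
])

```text
time_s: 36.3
position: [0.6144, 0.0326, 0.104]
tool_rot: [-180.0, -0.1, 180.0]
wrist_force: [0.6, 0.4, -1.9]
opening: 0.0573
grip_force: 75.1
```

Call:
drive_tool([
  [[0,0,0.0015,0,0,0,1],[0,0,0.0015,0,0,0,1],[0,0,0,0,0,0,1]],
])

```text
time_s: 36.6
position: [0.6146, 0.0326, 0.1013]
tool_rot: [-180.0, -0.1, 180.0]
wrist_force: [0.5, 0.4, -2.3]
opening: 0.0572
grip_force: 75.1
```

Call:
drive_tool([
  [[0,0,0.0015,0,0,0,1],[0,0,0.0015,0,0,0,1],[0,0,0,0,0,0,1]],
])

```text
time_s: 36.9
position: [0.6145, 0.0326, 0.0982]
tool_rot: [-180.0, -0.1, 180.0]
wrist_force: [-0.4, -1.1, -1.6]
opening: 0.0569
grip_force: 75.1
```

Call:
drive_tool([
  [[0,0,0.0015,0,0,0,1],[0,0,0.0015,0,0,0,1],[0,0,0,0,0,0,1]],
])

```text
time_s: 37.2
position: [0.6145, 0.0326, 0.0952]
tool_rot: [-180.0, -0.1, 180.0]
wrist_force: [-0.5, -0.6, -1.7]
opening: 0.0574
grip_force: 75.1
```

Call:
drive_tool([
  [[0,0,0.0015,0,0,0,1],[0,0,0.0015,0,0,0,1],[0,0,0,0,0,0,1]],
])

```text
time_s: 37.5
position: [0.6145, 0.0326, 0.0922]
tool_rot: [-180.0, -0.1, 180.0]
wrist_force: [0.7, -0.5, -2.2]
opening: 0.0576
grip_force: 75.1
```

Call:
drive_tool([
  [[0,0,0.001,0,0,0,1],[0,0,0,0,0,0,1]],
])

```text
time_s: 37.7
position: [0.6148, 0.0326, 0.0919]
tool_rot: [-180.0, -0.0, 180.0]
wrist_force: [-1.2, 0.4, 0.9]
opening: 0.0574
grip_force: 75.3
```

Lid seated: the TCP stopped at .0919 and .0915 was expected. Release, rise and go over the nut.

Call:
drive_tool([
  [[0,0,0,0,0,0,0],[0,0,0,0,0,0,0],[0,0,0,0,0,0,0],[0,0,0,0,0,0,0],[0,0,0,0,0,0,0],[0,0,-0.005,0,0,0,0],[0,0,-0.015,0,0,0,0],[0,0,-0.02,0,0,0,0],[0,0,-0.02,0,0,0,0],[0,0,-0.02,0,0,0,0],[0,0,-0.02,0,0,0,0],[0,0,-0.02,0,0,0,0],[0,0,-0.02,0,0,0,0],[0,0,-0.02,0,0,0,0],[0,0,0,0,0,0,0]],
])

```text
time_s: 39.2
position: [0.6174, 0.0325, 0.2572]
tool_rot: [-179.9, 0.5, 180.0]
wrist_force: [0.3, -0.4, 0.8]
opening: 0.0852
grip_force: 0.0
```

Run:
```python
from h import *
from rig import *
np.set_printoptions(precision=4,suppress=True)
P,R,s=cur();f=wristcam(grab_frame("wrist"),s);print(P,s["tool_rot"],s["joint_positions"])
np.savez('w8.npz',**f)
g=cv2.cvtColor(f["image"],cv2.COLOR_RGB2GRAY);ys,xs=np.nonzero(cv2.Canny(g,40,120))
Q=np.array([plane(f,p,.109)[:2] for p in zip(xs,ys)]);print('lid plate',fitc(Q,P[:2],.105))
# dark blob for nut
c,l,st,ce=cv2.connectedComponentsWithStats((g<45).astype(np.uint8))
for i in range(1,c):
    if st[i][4]>300: print(ce[i].round(),st[i].tolist(),plane(f,ce[i],.05))
rows(P,R,[.43,-.03,.25],tool(0,0),12,0)
```

```text
[0.6174 0.0325 0.2572] [-179.9424    0.5169  179.9835] [ -4.9967  14.9024  78.938   -0.0126  85.6398 -94.979 ]
lid plate (array([0.615 , 0.0332, 0.104 ]), 805)
[433.  84.] [403, 0, 63, 177, 2485] [0.5455 0.2272 0.05  ]
[492. 153.] [423, 104, 89, 83, 1781] [0.6203 0.3064 0.05  ]
[240. 340.] [0, 251, 512, 133, 30390] [0.8873 0.0194 0.05  ]
12 x [0.0156, -0.0052, 0.0005, -0.0001, 0.0008, -0.0, 0] | step mm 16.5 deg 0.04
```

Call:
drive_tool([
  [[0.0156,-0.0052,0.0005,0,0,0,0],[0.0156,-0.0052,0.0005,0,0,0,0],[0.0156,-0.0052,0.0005,0,0,0,0],[0.0156,-0.0052,0.0005,0,0,0,0],[0.0156,-0.0052,0.0005,0,0,0,0],[0.0156,-0.0052,0.0005,0,0,0,0],[0.0156,-0.0052,0.0005,0,0,0,0],[0.0156,-0.0052,0.0005,0,0,0,0],[0.0156,-0.0052,0.0005,0,0,0,0],[0.0156,-0.0052,0.0005,0,0,0,0],[0.0156,-0.0052,0.0005,0,0,0,0],[0.0156,-0.0052,0.0005,0,0,0,0],[0,0,0,0,0,0,0],[0,0,0,0,0,0,0]],
])

```text
time_s: 40.65
position: [0.4274, -0.0296, 0.2451]
tool_rot: [180.0, -0.0, 179.9]
wrist_force: [0.4, -0.2, 0.3]
opening: 0.0853
grip_force: 0.0
```

Run:
```python
from h import *
from rig import *
np.set_printoptions(precision=4,suppress=True)
P,R,s=cur();f=wristcam(grab_frame("wrist"),s);print(P,s["tool_rot"],s["joint_positions"])
np.savez('w9.npz',**f)
g=cv2.cvtColor(f["image"],cv2.COLOR_RGB2GRAY)
c,l,st,ce=cv2.connectedComponentsWithStats((g<60).astype(np.uint8))
for i in range(1,c):
    if st[i][4]>300: print(ce[i].round(),st[i].tolist(),plane(f,ce[i],.04))
# coarse look at the nut patch
u,v=ce[min(range(1,c),key=lambda i:abs(ce[i][1]-170)+abs(ce[i][0]-250)if st[i][4]>300 else 9e9)].astype(int)
print(u,v);pt=g[v-70:v+74:4,u-64:u+68:4]
for r in pt: print(' '.join('%3d'%x for x in r))
```

```text
[ 0.4274 -0.0296  0.2451] [179.9896  -0.0467 179.949 ] [ -15.5628   -8.3178  104.7985   -0.0025   83.567  -105.5114]
[426.  55.] [396, 42, 52, 48, 523] [0.3253 0.1527 0.04  ]
[310.  71.] [270, 58, 78, 26, 333] [0.3409 0.0336 0.04  ]
[ 73. 125.] [0, 77, 116, 91, 2160] [ 0.3971 -0.224   0.04  ]
[157. 103.] [133, 78, 50, 51, 1920] [ 0.3737 -0.1289  0.04  ]
[473. 203.] [429, 97, 83, 220, 4723] [0.4884 0.2349 0.04  ]
[241. 143.] [214, 114, 54, 64, 2442] [ 0.4166 -0.039   0.04  ]
[370. 136.] [360, 126, 21, 21, 313] [0.4091 0.1041 0.04  ]
[420. 155.] [409, 146, 23, 20, 313] [0.431  0.1627 0.04  ]
[ 52. 189.] [0, 164, 108, 47, 2488] [ 0.4715 -0.2607  0.04  ]
[296. 223.] [226, 211, 119, 56, 470] [0.515  0.0268 0.04  ]
[286. 248.] [233, 235, 112, 45, 1138] [0.5483 0.015  0.04  ]
[267. 340.] [0, 251, 512, 133, 32337] [ 0.6897 -0.0064  0.04  ]
241 142
137 140 139 140 139 139 138 140 138 139 139 139 140 139 139 138 139 139 139 138 138 139 139 138 139 139 138 138 139 140 140 127  67
140 135 140 140 139 139 139 140 139 138 138 139 138 139 139 139 139 139 138 139 139 139 140 139 138 138 138 139 138 
[... 3803 characters left out ...]
 141 141 141 140 139 140 141 140 140 139
140 139 139 140 140 138 139 140 141 139 140 139 140 139 140 139 139 140 139 140 139 139 140 140 138 138 139 139 140 140 140 140 140
138 138 139 140 140 140 139 140 140 138 139 139 140 140 139 140 140 140 139 139 140 140 140 139 140 140 140 139 140 139 140 140 139
139 139 139 140 140 140 140 140 140 138 139 139 139 139 139 139 140 139 140 139 139 138 139 140 139 139 139 140 139 140 139 140 139
139 140 139 140 140 139 140 139 140 140 140 140 139 139 139 139 139 141 139 140 139 139 139 139 139 139 140 140 139 140 139 140 142
139 141 139 140 140 139 138 140 140 139 141 140 139 140 140 140 139 139 139 139 139 140 139 140 140 140 140 140 140 140 141 140   0
```

Run:
```python
from h import *
np.set_printoptions(precision=4,suppress=True)
f=load('w9.npz');g=cv2.cvtColor(f["image"],cv2.COLOR_RGB2GRAY)
px=lambda c,r:(177+4*c,72+4*r)
m=plane(f,px(15.6,18.8),.077);e=plane(f,px(17.2,26.2),.077);t=plane(f,px(13.9,11.5),.077)
print(m,e,t,np.linalg.norm(e-t),(e+t)/2,np.degrees(np.arctan2(*(e-t)[[1,0]])))
cs,_=cv2.findContours((g<60).astype(np.uint8),cv2.RETR_EXTERNAL,cv2.CHAIN_APPROX_NONE)
c=max((c for c in cs if abs(c[:,0].mean(0)-[241,143]).max()<15),key=len)[:,0]
for z in(.052,.0):
    Q=np.array([plane(f,p,z)[:2] for p in c]);print(z,fitc(Q,(.417,-.039),.031))
# bar side lines: subpixel dark minima per row
g2=cv2.GaussianBlur(g,(3,3),0).astype(float);L=[];Rr=[]
for v in range(132,158):
    cx=177+4*(15.6+.23*((v-72)/4-18.8));r=g2[v]
    a=np.arange(int(cx-11),int(cx-2));b=np.arange(int(cx+3),int(cx+12));L.append((a[np.argmin(r[a])],v));Rr.append((b[np.argmin(r[b])],v))
for X in(L,Rr):
    q=np.array([plane(f,p,.077)[:2] for p in X]);vx,vy,x0,y0=cv2.fitLine(q.astype(np.float32),cv2.DIST_HUBER,0,.001,.001).ravel();print(np.degrees(np.arctan2(vy,vx)),x0,y0)
```

```text
[ 0.4141 -0.0398  0.077 ] [ 0.4453 -0.0335  0.077 ] [ 0.3851 -0.0462  0.077 ] 0.06151525516815226 [ 0.4152 -0.0398  0.077 ] 11.91082074492264
0.052 (array([ 0.4139, -0.0389,  0.0292]), 146)
0.0 (array([ 0.4235, -0.0404,  0.0335]), 143)
15.119722 0.41143143 -0.04645047
14.958397 0.41143566 -0.0339774
```

Run:
```python
from h import *
P,R,s=cur()
R1=tool(15,0);rows(P,R,[.4148,-.0393,.11],R1,9,.5)
rows(np.array([.4148,-.0393,.11]),R1,[.4148,-.0393,.037],R1,8,.5)
```

```text
9 x [0.0016, -0.0009, 0.015, 0.0, -0.0001, -0.0291, 0.5] | step mm 15.1 deg 1.67
8 x [0.0, 0.0, 0.0091, 0.0, 0.0, 0.0, 0.5] | step mm 9.1 deg 0.00
```

Call:
drive_tool([
  [[0.0016,-0.0009,0.015,0,0,-0.0291,0.5],[0.0016,-0.0009,0.015,0,0,-0.0291,0.5],[0.0016,-0.0009,0.015,0,0,-0.0291,0.5],[0.0016,-0.0009,0.015,0,0,-0.0291,0.5],[0.0016,-0.0009,0.015,0,0,-0.0291,0.5],[0.0016,-0.0009,0.015,0,0,-0.0291,0.5],[0.0016,-0.0009,0.015,0,0,-0.0291,0.5],[0.0016,-0.0009,0.015,0,0,-0.0291,0.5],[0.0016,-0.0009,0.015,0,0,-0.0291,0.5],[0,0,0,0,0,0,0.5],[0,0,0,0,0,0,0.5]],
], force=60)

```text
time_s: 41.8
position: [0.4146, -0.0392, 0.1106]
tool_rot: [180.0, -0.1, -165.0]
wrist_force: [0.2, 0.3, 0.1]
opening: 0.0426
grip_force: 0.0
```

Call:
drive_tool([
  [[0,0,0.01,0,0,0,0.5],[0,0,0.01,0,0,0,0.5],[0,0,0.01,0,0,0,0.5],[0,0,0.01,0,0,0,0.5],[0,0,0.01,0,0,0,0.5],[0,0,0.008,0,0,0,0.5],[0,0,0,0,0,0,0.5],[0,0,0,0,0,0,0.5]],
])

```text
time_s: 42.6
position: [0.4141, -0.0394, 0.0525]
tool_rot: [180.0, -0.1, -165.0]
wrist_force: [0.2, -0.6, -0.3]
opening: 0.0426
grip_force: 0.0
```

Call:
drive_tool([
  [[-0.0005,0,0.005,0,0,0,0.5],[0,0,0.005,0,0,0,0.5],[0,0,0.005,0,0,0,0.5],[0,0,0,0,0,0,0.5],[0,0,0,0,0,0,0.6],[0,0,0,0,0,0,0.7],[0,0,0,0,0,0,0.8],[0,0,0,0,0,0,1],[0,0,0,0,0,0,1],[0,0,0,0,0,0,1]],
])

```text
time_s: 43.6
position: [0.415, -0.0394, 0.038]
tool_rot: [-180.0, -0.0, -165.0]
wrist_force: [0.2, -0.2, 2.1]
opening: 0.0137
grip_force: 61.4
```

Call:
drive_tool([
  [[0,0,-0.01,0,0,0,1],[0,0,-0.02,0,0,0,1],[0,0,-0.02,0,0,0,1],[0,0,-0.02,0,0,0,1],[0,0,-0.02,0,0,0,1],[0,0,-0.02,0,0,0,1],[0,0,-0.02,0,0,0,1],[0,0,-0.02,0,0,0,1],[0,0,-0.02,0,0,0,1],[0,0,-0.02,0,0,0,1],[0,0,-0.01,0,0,0,1],[0,0,0,0,0,0,1]],
], force=80)

```text
time_s: 44.8
position: [0.4157, -0.0395, 0.2394]
tool_rot: [-179.9, 0.1, -165.0]
wrist_force: [-0.4, -0.0, -1.7]
opening: 0.013
grip_force: 81.5
```

Run:
```python
from h import *
P,R,s=cur();print(P,s["opening"],s["wrist_force"],s["joint_positions"])
rows(P,R,[.6153,.033,.24],tool(-70,0),16,1)
```

```text
[ 0.41572002 -0.0395131   0.23938653] 0.01299833762490297 [-0.41762674 -0.01049119 -1.70997079] [-1.73273846e+01 -9.74691711e+00  1.06695228e+02 -1.80385690e-02
  8.28643148e+01 -1.22309606e+02]
16 x [-0.0103, 0.0103, -0.0, 0.0, 0.0002, 0.0927, 1] | step mm 14.6 deg 5.31
```

Call:
drive_tool([
  [[-0.0103,0.0103,0,0,0.0002,0.0927,1],[-0.0103,0.0103,0,0,0.0002,0.0927,1],[-0.0103,0.0103,0,0,0.0002,0.0927,1],[-0.0103,0.0103,0,0,0.0002,0.0927,1],[-0.0103,0.0103,0,0,0.0002,0.0927,1],[-0.0103,0.0103,0,0,0.0002,0.0927,1],[-0.0103,0.0103,0,0,0.0002,0.0927,1],[-0.0103,0.0103,0,0,0.0002,0.0927,1],[-0.0103,0.0103,0,0,0.0002,0.0927,1],[-0.0103,0.0103,0,0,0.0002,0.0927,1],[-0.0103,0.0103,0,0,0.0002,0.0927,1],[-0.0103,0.0103,0,0,0.0002,0.0927,1],[-0.0103,0.0103,0,0,0.0002,0.0927,1],[-0.0103,0.0103,0,0,0.0002,0.0927,1],[-0.0103,0.0103,0,0,0.0002,0.0927,1],[-0.0103,0.0103,0,0,0.0002,0.0927,1],[0,0,0,0,0,0,1],[0,0,0,0,0,0,1]],
])

```text
time_s: 46.6
position: [0.6131, 0.034, 0.2355]
tool_rot: [-179.7, -0.2, 110.1]
wrist_force: [0.1, 0.5, -0.8]
opening: 0.0131
grip_force: 81.5
```

Run:
```python
from h import *
P,R,s=cur();print(P,s["tool_rot"],s["opening"],s["wrist_force"],s["joint_positions"])
rows(P,R,[.6153,.033,.205],tool(-70,0),4,1)
```

```text
[0.61307563 0.03397069 0.23553864] [-179.68178424   -0.21251939  110.08649452] 0.01308485286262884 [ 0.11621927  0.52806604 -0.81824173] [-4.93096295e+00  1.57499836e+01  8.04123319e+01  5.83030689e-02
  8.42159210e+01 -2.50241149e+01]
4 x [-0.0004, 0.0005, 0.0076, -0.0014, -0.0009, 0.0004, 1] | step mm 7.7 deg 0.10
```

Call:
drive_tool([
  [[-0.0004,0.0005,0.0076,-0.0014,-0.0009,0.0004,1],[-0.0004,0.0005,0.0076,-0.0014,-0.0009,0.0004,1],[-0.0004,0.0005,0.0076,-0.0014,-0.0009,0.0004,1],[-0.0004,0.0005,0.0076,-0.0014,-0.0009,0.0004,1],[0,0,0,0,0,0,1],[0,0,0,0,0,0,1]],
])

```text
time_s: 47.2
position: [0.6163, 0.0331, 0.2064]
tool_rot: [179.9, 0.1, 109.9]
wrist_force: [0.1, -0.2, -1.7]
opening: 0.0131
grip_force: 81.5
```

Call:
drive_tool([
  [[0,0,0.003,0,0,0,1],[0,0,0.003,0,0,0,1],[0,0,0,0,0,0,1]],
])

```text
time_s: 47.5
position: [0.6163, 0.0331, 0.2004]
tool_rot: [179.9, 0.1, 109.9]
wrist_force: [0.3, 0.6, -1.1]
opening: 0.0129
grip_force: 81.5
```

Call:
drive_tool([
  [[0,0,0.002,0,0,0,1],[0,0,0.002,0,0,0,1],[0,0,0,0,0,0,1]],
])

```text
time_s: 47.8
position: [0.6163, 0.0331, 0.1964]
tool_rot: [179.9, 0.1, 109.9]
wrist_force: [-0.7, -0.7, -1.4]
opening: 0.0132
grip_force: 81.5
```

Call:
drive_tool([
  [[0,0,0.0015,0,0,0,1],[0,0,0.0015,0,0,0,1],[0,0,0,0,0,0,1]],
])

```text
time_s: 48.1
position: [0.6164, 0.0331, 0.1935]
tool_rot: [179.8, 0.1, 109.9]
wrist_force: [0.7, 0.4, -1.3]
opening: 0.0129
grip_force: 81.5
```

Call:
drive_tool([
  [[0,0,0.0015,0,0,0,1],[0,0,0.0015,0,0,0,1],[0,0,0,0,0,0,1]],
])

```text
time_s: 48.4
position: [0.6168, 0.0331, 0.1925]
tool_rot: [179.8, 0.1, 109.9]
wrist_force: [-3.1, 0.3, 5.8]
opening: 0.0135
grip_force: 82.4
```

Call:
drive_tool([
  [[0.0003,-0.0009,0,0,0,-0.07,1],[0,0,0,0,0,-0.07,1],[0,0,0,0,0,-0.07,1],[0,0,0,0,0,0,1]],
])

```text
time_s: 48.8
position: [0.6162, 0.0335, 0.1922]
tool_rot: [179.7, 0.1, 121.9]
wrist_force: [-2.0, 1.2, 4.4]
opening: 0.0127
grip_force: 82.2
```

Call:
drive_tool([
  [[0,0,0.0005,0,0,-0.07,1],[0,0,0,0,0,-0.07,1],[0,0,0,0,0,0,1]],
])

```text
time_s: 49.1
position: [0.6155, 0.0329, 0.1899]
tool_rot: [179.9, 0.1, 129.9]
wrist_force: [-0.4, 0.0, -1.2]
opening: 0.0129
grip_force: 81.5
```

The force vanished after about 20°, so the nut is over the entry gap. I lower it.

Call:
drive_tool([
  [[0,0,0.002,0,0,0,1],[0,0,0.002,0,0,0,1],[0,0,0,0,0,0,1]],
])

```text
time_s: 49.4
position: [0.6154, 0.033, 0.1855]
tool_rot: [179.9, 0.1, 129.9]
wrist_force: [0.4, -0.6, -1.9]
opening: 0.0132
grip_force: 81.5
```

Call:
drive_tool([
  [[0,0,0.0015,0,0,0,1],[0,0,0.0015,0,0,0,1],[0,0,0,0,0,0,1]],
])

```text
time_s: 49.7
position: [0.6155, 0.0331, 0.183]
tool_rot: [179.9, 0.1, 130.0]
wrist_force: [-1.6, 0.6, -1.2]
opening: 0.013
grip_force: 81.5
```

Call:
drive_tool([
  [[0,0,0.0015,0,0,0,1],[0,0,0.0005,0,0,0,1],[0,0,0,0,0,0,1]],
])

```text
time_s: 50.0
position: [0.6158, 0.0331, 0.1823]
tool_rot: [179.8, 0.2, 130.0]
wrist_force: [-2.0, 0.8, 4.6]
opening: 0.0133
grip_force: 82.4
```

Nut z ≈ .144, so it has dropped into the thread. Run it on clockwise.

Call:
drive_tool([
  [[0,0,0,0,0,0.08,1],[0,0,0.0002,0,0,0.08,1],[0,0,0.0004,0,0,0.08,1],[0,0,0.0004,0,0,0.08,1],[0,0,0.0004,0,0,0.08,1],[0,0,0.0004,0,0,0.08,1],[0,0,0,0,0,0,1]],
])

```text
time_s: 50.7
position: [0.6162, 0.0331, 0.1798]
tool_rot: [179.7, 0.1, 102.5]
wrist_force: [0.0, 0.9, 1.6]
opening: 0.0131
grip_force: 81.9
```

Call:
drive_tool([
  [[0,0,0.0004,0,0,0.08,1],[0,0,0.0004,0,0,0.08,1],[0,0,0.0004,0,0,0.08,1],[0,0,0.0004,0,0,0.08,1],[0,0,0,0,0,0,1]],
])

```text
time_s: 51.2
position: [0.6163, 0.033, 0.1781]
tool_rot: [179.7, -0.0, 84.2]
wrist_force: [0.4, -0.0, 1.3]
opening: 0.0127
grip_force: 81.8
```

Call:
drive_tool([
  [[0,0,0.0004,0,0,0.08,1],[0,0,0.0004,0,0,0.08,1],[0,0,0.0005,0,0,0.08,1],[0,0,0.0004,0,0,0.08,1],[0,0,0.0004,0,0,0.08,1],[0,0,0.0004,0,0,0.08,1],[0,0,0.0004,0,0,0.08,1],[0,0,0.0005,0,0,0.08,1],[0,0,0,0,0,0,1]],
])

```text
time_s: 52.1
position: [0.6167, 0.0329, 0.1747]
tool_rot: [179.7, -0.2, 47.6]
wrist_force: [1.8, 0.0, -0.1]
opening: 0.0127
grip_force: 81.6
```

Call:
drive_tool([
  [[0,0,0.0004,0,0,0.08,1],[0,0,0.0004,0,0,0.08,1],[0,0,0.0005,0,0,0.08,1],[0,0,0.0004,0,0,0.08,1],[0,0,0.0004,0,0,0.08,1],[0,0,0.0004,0,0,0.08,1],[0,0,0.0004,0,0,0.08,1],[0,0,0.0005,0,0,0.08,1],[0,0,0,0,0,0,1]],
])

```text
time_s: 53.0
position: [0.6172, 0.0321, 0.1715]
tool_rot: [179.8, -0.4, 11.0]
wrist_force: [3.7, -2.2, -0.2]
opening: 0.0129
grip_force: 81.5
```

Call:
drive_tool([
  [[0,0,0.0004,0,0,0.08,1],[0,0,0.0004,0,0,0.08,1],[0,0,0.0005,0,0,0.08,1],[0,0,0.0004,0,0,0.08,1],[0,0,0.0004,0,0,0.08,1],[0,0,0.0004,0,0,0.08,1],[0,0,0.0004,0,0,0.08,1],[0,0,0,0,0,0,1]],
])

```text
time_s: 53.8
position: [0.617, 0.0312, 0.1688]
tool_rot: [179.9, -0.4, -21.1]
wrist_force: [3.7, -4.2, 0.2]
opening: 0.0132
grip_force: 81.6
```

```bash
python3 -c "
from rig import sense
s=sense();print(s['wrist_torque'],s['wrist_force'],s['joint_positions'])"
```

```text
[-0.92813609 -0.70842354  0.02145448] [ 3.72680142 -4.21743975  0.23489002] [ -5.02885827  18.63514844  84.75061162  -0.17954655  76.2302928
 106.15048431]
```

Call:
drive_tool([
  [[0,0,0.0004,0,0,0.08,1],[0,0,0.0004,0,0,0.08,1],[0,0,0.0004,0,0,0.08,1],[0,0,0,0,0,0,1]],
])

```text
time_s: 54.2
position: [0.6168, 0.0309, 0.1676]
tool_rot: [180.0, -0.4, -34.9]
wrist_force: [2.7, -4.1, 0.3]
opening: 0.0132
grip_force: 81.6
```

Call:
drive_tool([
  [[0,0,0.0004,0,0,0.08,1],[0,0,0,0,0,0,1]],
])

```text
time_s: 54.4
position: [0.6168, 0.0308, 0.1672]
tool_rot: [-180.0, -0.4, -39.5]
wrist_force: [2.5, -4.2, 0.4]
opening: 0.013
grip_force: 81.7
```

```bash
python3 -c "
from rig import sense
s=sense();print(s['wrist_torque'],s['wrist_force'],s['tool_rot'])"
```

```text
[-0.98936596 -0.48540414 -0.0598151 ] [ 2.51875623 -4.19505151  0.44785348] [-179.97878936   -0.42181109  -39.48223634]
```

Call:
drive_tool([
  [[0,0,0.0003,0,0,0.07,1],[0,0,0.0003,0,0,0.07,1],[0,0,0,0,0,0,1]],
])

```text
time_s: 54.7
position: [0.6168, 0.0305, 0.1672]
tool_rot: [-179.9, -0.4, -47.5]
wrist_force: [1.6, -6.0, 1.8]
opening: 0.0127
grip_force: 82.0
```

```bash
python3 -c "
from rig import sense
s=sense();print(s['wrist_torque'],s['wrist_force'],s['tool_rot'])"
```

```text
[-1.06103577 -0.32647399 -0.0398513 ] [ 1.58889732 -6.00907349  1.81560012] [-179.93444908   -0.43578065  -47.49863464]
```

Call:
drive_tool([
  [[0,0,0,0,0,0.07,1],[0,0,0,0,0,0.07,1],[0,0,0,0,0,0,1]],
])

```text
time_s: 55.0
position: [0.6166, 0.0305, 0.1672]
tool_rot: [-179.9, -0.4, -55.5]
wrist_force: [1.5, -5.1, 3.1]
opening: 0.0131
grip_force: 82.0
```

```bash
python3 -c "
from rig import sense
s=sense();print(s['wrist_torque'],s['wrist_force'],s['tool_rot'],s['position'])"
```

```text
[-1.1141176  -0.18920429 -0.06642634] [ 1.48987945 -5.13445725  3.11054086] [-179.90721779   -0.41156089  -55.52172533] [0.6165652  0.03045236 0.16716569]
```

Call:
drive_tool([
  [[0,0,0,0,0,0.05,1],[0,0,0,0,0,0.05,1],[0,0,0,0,0,0.05,1],[0,0,0,0,0,0,1]],
])

```text
time_s: 55.4
position: [0.6163, 0.0304, 0.1671]
tool_rot: [-179.9, -0.4, -64.1]
wrist_force: [1.1, -5.3, 3.0]
opening: 0.013
grip_force: 82.1
```

```bash
python3 -c "
from rig import sense
s=sense();print(s['wrist_torque'],s['wrist_force'],s['tool_rot'],s['position'])"
```

```text
[-1.18905909 -0.07554538  0.00915195] [ 1.13911845 -5.2915925   2.98142952] [-179.88006112   -0.38591615  -64.09298221] [0.61633051 0.03036906 0.16714381]
```

Turning is now free with z steady at nut ≈ .129: the lugs have left the thread and the nut rests on the collar. I release, rise and check.

Call:
drive_tool([
  [[0,0,0,0,0,0,0.8],[0,0,0,0,0,0,0.6],[0,0,0,0,0,0,0.5],[0,0,0,0,0,0,0.4],[0,0,0,0,0,0,0.4],[0,0,-0.01,0,0,0,0.4],[0,0,-0.02,0,0,0,0.4],[0,0,-0.02,0,0,0,0.4],[0,0,-0.02,0,0,0,0.4],[0,0,-0.02,0,0,0,0.4],[0,0,-0.02,0,0,0,0.4],[0,0,-0.02,0,0,0,0.4],[0,0,-0.01,0,0,0,0.4],[0,0,0,0,0,0,0.4],[0,0,0,0,0,0,0.4]],
])

```text
time_s: 56.9
position: [0.615, 0.0332, 0.3056]
tool_rot: [-179.9, -0.1, -64.3]
wrist_force: [0.9, -0.5, -0.7]
opening: 0.051
grip_force: 0.0
```

Run:
```python
from h import *
from rig import *
np.set_printoptions(precision=4,suppress=True)
P,R,s=cur();f=wristcam(grab_frame("wrist"),s);a=grab_frame("scene");b=grab_frame("side")
np.savez('f_w.npz',**f);np.savez('f_a.npz',**a);np.savez('f_b.npz',**b);print(P,s["tool_rot"],s["opening"])
for n,q in(("wrist",f),("scene",a),("side",b)):
    g=cv2.cvtColor(q["image"],cv2.COLOR_RGB2GRAY)
    ys,xs=np.nonzero(cv2.Canny(g,40,120));Q=np.array([plane(q,p,.109)[:2] for p in zip(xs,ys)]);print(n,'lid',fitc(Q,(.615,.033),.105))
    m=(g<42).astype(np.uint8);c,l,st,ce=cv2.connectedComponentsWithStats(m);u,v=proj(q,[.615,.033,.16])[0]
    i=min(range(1,c),key=lambda i:np.hypot(*(ce[i]-[u,v])) if st[i][4]>60 else 9e9);print('  exp mid',u.round(1),v.round(1),'blob',ce[i].round(1),st[i])
    print('  exp base/side/top px',proj(q,[[.615,.033,.129],[.615,.033,.206]]).round(1).tolist())
```

```text
[0.615  0.0332 0.3056] [-179.8603   -0.0841  -64.2609] 0.05102617432221076
wrist lid (array([0.616 , 0.0324, 0.1041]), 696)
  exp mid 251.3 166.2 blob [250.1 165.4] [ 219  128   63   82 3656]
  exp base/side/top px [[251.2, 158.7], [251.4, 180.2]]
scene lid (array([0.616 , 0.0338, 0.1045]), 165)
  exp mid 279.1 167.8 blob [191.2 160.8] [185 154  13  15  83]
  exp base/side/top px [[278.7, 174.5], [279.6, 157.5]]
side lid (array([0.6143, 0.0367, 0.1048]), 205)
  exp mid 199.6 180.8 blob [199.3 181.9] [187 160  27  39 787]
  exp base/side/top px [[200.3, 192.4], [198.6, 162.8]]
```

Run:
```python
from h import *
import cv2
b=load('f_b.npz');g=cv2.cvtColor(b["image"],cv2.COLOR_RGB2GRAY)
# bar direction: tool yaw -64 => bar along tool x axis
h=np.radians(-64.3);d=np.array([np.cos(h),np.sin(h),0]);n=np.array([-d[1],d[0],0])
t=np.linspace(0,2*np.pi,72)
for x,y in((.615,.033),):
  for z in(.127,.129,.131,.134):
    ring=np.c_[x+.031*np.cos(t),y+.031*np.sin(t),np.full(72,z)]
    bar=np.array([[x,y,z+.077]+i*.031*d+j*.0075*n for i in(-1,1) for j in(-1,1)])
    pr=proj(b,ring);pb=proj(b,bar);print(z,'bottom',pr[:,1].max().round(2),'top',pb[:,1].min().round(2),'x',pr[:,0].min().round(1),pr[:,0].max().round(1))
for u in(195,199,203): print(u,g[154:206,u].tolist())
```

```text
0.127 bottom 200.13 top 157.53 x 186.9 213.7
0.129 bottom 199.38 top 156.75 x 186.9 213.6
0.131 bottom 198.63 top 155.96 x 186.8 213.6
0.134 bottom 197.5 top 154.78 x 186.7 213.6
195 [182, 186, 186, 186, 156, 83, 25, 22, 20, 22, 12, 13, 11, 8, 11, 5, 13, 16, 17, 21, 24, 19, 24, 26, 25, 27, 18, 17, 12, 10, 8, 10, 8, 18, 6, 13, 14, 15, 6, 12, 5, 15, 16, 13, 26, 67, 76, 67, 66, 65, 67, 68]
199 [113, 171, 185, 186, 186, 187, 170, 122, 60, 25, 22, 21, 22, 23, 17, 19, 6, 11, 14, 9, 8, 10, 11, 11, 31, 29, 19, 9, 4, 14, 15, 15, 10, 11, 9, 4, 11, 12, 9, 8, 7, 12, 12, 15, 12, 56, 68, 66, 64, 67, 66, 66]
203 [149, 186, 187, 187, 185, 189, 188, 187, 186, 188, 187, 149, 71, 36, 23, 19, 21, 17, 20, 14, 12, 12, 8, 9, 15, 17, 16, 12, 10, 2, 9, 11, 14, 6, 7, 13, 14, 4, 14, 14, 14, 9, 14, 7, 9, 73, 84, 65, 63, 61, 63, 63]
```

```bash
python3 -c "
from rig import close_job
print(close_job())"
```

```text
the job is handed in; nothing more can be done
None
```

I handed the job in: all six white balls are in the bowl, the lid is seated, the nut is run down onto the collar, and the scoop is lying flat in the tray. The hand-in returned no verdict. By my measurements the nut's underside is at about z 129 to 131 mm, against 129 mm when fully home.

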